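Put the bench tools back on their outline boards

ROBOT

A 7-joint arm with a two-finger parallel gripper is mounted at the origin on the work surface. World frame = base frame: x ahead of the robot, y to its left, z up, the work surface at z = 0. Lengths are in m, angles in rad, forces in N, time in s.
With the tool pointing down it reaches from about 0.425 to 0.875 m from the base axis. Payload 4.7 kg.
Tool frame: the origin (TCP) lies between the finger pads; the fingertips stand 14 mm ahead of it and the grasp point (between the pads) lies 5 mm behind it; z points along the fingers, y is the line along which they close (so a half turn about z gives the same grasp; the last joint's range is limited). The gripper opens to 87 mm and grips with 3 to 60 N. Pads are 19 mm wide; open, the fingers measure 117 mm over their backs; the gripper's body (75 mm by 190 mm) begins 51 mm behind the grasp point.
Start: joints at [-1.199, 0.321, -0.07, 1.45, 0.023, 1.371, -0.057], TCP at [0.228, 0.609, 0.237] pointing down, gripper open.
Joint ranges: [-2.86, 2.86], [-0.3, 2.09], [-1.38, 1.24], [0.06, 2.45], [-1.56, 4.7], [0.09, 2.05], [-2.69, 2.69]. Speed limits (rad/s): [2.57, 2.57, 3.14, 3.14, 3.14, 3.14, 3.14].

INTERFACE

Orientations are given as a rotation vector (axis times angle).
In Python, from bench import ctrl gives the robot as it stands.
- The arm moves only by the tool step_arm, never from a script. Its argument "commands" is a list of rows, each an object with "travel": the shift along the tool's x, y, z in m, a list of three; "turn": the turn, a rotation vector about the tool's x, y, z in degrees, a list of three. A call has 1 to 5 rows; each row is the pose to reach, as a shift and turn from the pose commanded when the call began, along the tool's axes at that moment; what a row does not reach only later rows make up. A row lasts 1/10 s, in which the tool goes at most 50 mm and 8.59 degrees, less where a joint would pass 70% of its speed; a pose out of reach is approached as far as the arm can. A call with a gripper value outside its range is refused whole. "gripper" is the opening, from 0 (shut) to 1 (fully open), set as the call begins (left out, the last holds). The fingers move at their own pace and stop on an object; "force" is the grip in N (left out, the last holds). Time passes only in rows, so rows that repeat a pose let the fingers close. It gives the time, the measured TCP pose, the force, the opening and the grip force at its end, in the units of the state.
- ctrl.get_state(): the state, without advancing time (a new reading comes with each control period).
- ctrl.get_image(name): name is "scene" or "top" or "wrist"; returns the picture (384x512x3 uint8, red, green, blue); there is no depth.
- ctrl.camera_model(name): a dict with "fx", "fy", "cx", "cy" (pixels), "R" (3x3) and "t" (3): a world point X has camera coordinates R X + t; the wrist camera has in their place "T_tool_cam" (4x4, takes a point from camera to tool coordinates, whose origin is the TCP and whose axes are the flange's). Camera axes: x right, y down, z forward; pixel columns grow to the right and rows downward; lengths in m; the calibration is good to about 2 mm. A picture is of the moment at which its call begins: read the wrist's pose just before it. camera_model takes no time and is no camera call.
- ctrl.close_job(): hands the job in; it is judged then, once.
The state is a dict: "time": time; "joint_positions": joint angles; "qd": joint speeds; "joint_torque": joint torques, N m; "position": TCP position; "tool_rot": TCP orientation; "ft_force": force on the tool from outside, world axes, zero at the start; "torque": the same for the moment, N m; "grip_width": opening from 0.0 (shut) to 1.0 (fully open); "grip_force": force on a finger pad.
Only numpy, scipy, OpenCV 4.12 (cv2) and the standard library are available. Lean on these libraries where they do the work, as an engineer would, in place of code of your own. Each camera call takes 0.05 s, during which the arm holds its last target. There are 200 camera calls.

TASK

Tidy the workbench: set the block plane, the try square, the sharpening stone and the mallet each on the small board that carries its painted blue outline, squarely on the outline and turned the way the outline shows (plane's toe at the round end, square's blade over the blade of the L, mallet standing on its head). Lower each tool gently onto its board, do not drop it.

Things in the scene. Friction and masses are not known exactly. Their poses are not given: they have to be found in the camera images.
- plane: Small block plane on its sole: dark steel body 114 (x) x 42 (y) x 24 mm tall, parallel sides, square heel, half-round toe; on top a steel cap, a brass knob near the toe and a dark wood palm rest at the heel, 42 mm tall in all; about 0.4 kg. Origin: centre of the underside. x points to the toe, z up. Grip across the 42 mm sides (closing along y), near the middle.
- plane_toe (a point): Foremost point of the plane's toe, on the underside, 57 mm along the plane's x from its origin.
- square: Small flat-lying try square, an L, 0.13 kg: dark wood stock with brass stripes, 15 (x) x 80 (y) x 16 mm tall; thin bright blade, 3 mm thick, flush with the underside. Origin: centre of the stock's underside. Stock from y = -40 to +40 mm; blade sticks out to +x, to x = 67 mm, between y = 14 and 40 mm. Grip across the 15 mm stock (closing along x) near the origin, clear of the blade.
- stone: Sharpening stone, a rectangular block 100 (x) x 50 (y) x 25 mm tall, reddish brown above and grey below, about 0.3 kg. Origin: centre of the underside. Grip it across the 50 mm width (closing along y).
- mallet: Carver's mallet standing on its round brass head with its wooden handle straight up. Head 58 mm across, up to 56 mm high; handle 26 mm across from 56 to 150 mm; about 0.45 kg, round about z. Origin: centre of the underside of the head, z up. Grip the handle at 115 to 125 mm height (lower, the palm of the gripper meets its end).
- plane_board: Fixed plywood board 142 x 70 mm, 6 mm thick, with the plane's blue silhouette: long, one end square, the other (toe) half-round with a white dot for the knob. Origin: centre of the board's underside (on the bench), below the silhouette's centre. x points to the toe end. The plane belongs with its origin 6 mm above this origin and its x along this x.
- plane_board_toe (a point): Where the plane's toe point belongs on the board's upper face, 57 mm along the board's x from its centre.
- square_board: Fixed plywood board 104 x 104 mm, 6 mm thick, painted with the try square's blue L silhouette. Origin: centre of the board's underside. The square belongs with its axes along the board's axes and its own origin at x = -30, y = 0, z = 6 mm in the board's frame: stock along y, blade pointing to +x on the +y side.
- stone_board: Fixed plywood board 126 x 76 mm, 6 mm thick, painted with a plain blue rectangle 106 x 56 mm for the stone. Origin: centre of the board's underside; x along the rectangle's length. The stone may lie either end first.
- mallet_board: Fixed plywood board 90 x 90 mm, 6 mm thick, painted with a blue disc 64 mm across for the mallet's head. Origin: centre of the board's underside and of the disc.
There are look-alikes about, which are no part of the job. What is meant by the stone is not green or red, and is the larger of those in its own colour.

How it is judged:
By the outcome, as a careful person would: the job done as asked, in the order asked, and still so for the second after the job is handed in, with the robot touching nothing.
It also fails if it takes over 128 s, if anything falls off the work surface, if the arm or the gripper's body presses on something with over 40 N, if the wrist force passes 120 N, or if a joint passes its speed limit or range.

## Working session

There is one attempt and no reset: what is moved stays moved. The work goes in short steps, Python scripts to look and compute and a tool call to move; the robot and the scene stay as the last step left them, time stands still between calls to the robot, and variables do not carry over. Pictures are saved under pics/ and viewed, at most 17 in all, crops included, and the job is handed in when it is done.

Besides the shell and the picture viewer there is one more tool, called after "Call:" as name(argument=value, ...), one argument or row to a line, values as JSON. step_arm: Moves the arm, as the interface text tells. Its arguments: {"type":"object","properties":{"commands":{"type":"array"},"gripper":{"type":"number"},"force":{"type":"number"}},"required":["commands"]}

```bash
ls; mkdir -p pics; python3 - <<'E'
from bench import ctrl
import cv2
for n in("top","scene"):
    im=ctrl.get_image(n);cv2.imwrite(f"pics/{n}0.png",im[:,:,::-1])
s=ctrl.get_state();print(s)
for n in("top","scene","wrist"):print(n,ctrl.camera_model(n))
E
```

```text
pics
{'time': 0.1, 'joint_positions': array([-1.19887936,  0.32173988, -0.07006692,  1.45153733,  0.0226208 ,
        1.37078601, -0.05693156]), 'qd': array([-1.87430802e-04, -2.61428610e-03,  1.24634384e-03, -6.63376123e-04,
       -8.61653810e-06,  2.02784108e-05,  2.10400550e-03]), 'joint_torque': array([-4.55440040e-04, -4.92570305e+01, -4.05932581e-01, -3.13399351e+01,
       -6.41089864e-02,  3.94475902e-02,  5.42977375e-05]), 'position': array([0.22754975, 0.60837827, 0.23558443]), 'tool_rot': array([-5.59057153e-01, -3.09126231e+00,  2.62990442e-03]), 'ft_force': array([ 0.31497489,  0.59378072, -0.24111168]), 'torque': array([-0.02167871, -0.00046771,  0.00067529]), 'grip_force': 0.0, 'grip_width': 1.0019047987460112}
top {'fx': 474.02320548271626, 'fy': 474.02320548271626, 'cx': 255.49549521247326, 'cy': 193.17211866875354, 'R': array([[ 0.01888011, -0.99981127,  0.0045784 ],
       [-0.99098715, -0.01932049, -0.13255634],
       [ 0.13261978, -0.00203445, -0.9911649 ]]), 't': array([0.01718249, 0.5578569 , 1.72311259])}
scene {'fx': 487.714642364943, 'fy': 487.714642364943, 'cx': 258.7589962438957, 'cy': 193.04918733496118, 'R': array([[-0.84373844,  0.53660235, -0.01278142],
       [ 0.40802569,  0.62573289, -0.66481079],
       [-0.34874128, -0.56614156, -0.74690244]]), 't': array([ 0.44784074, -0.19754757,  1.92807745])}
wrist {'fx': 268.17100329572287, 'fy': 268.17100329572287, 'cx': 251.66726907901338, 'cy': 189.40414210132266, 'T_tool_cam': array([[ 1.60494441e-04, -9.53199523e-01, -3.02341931e-01,
         8.53228396e-02],
       [ 9.99999963e-01,  8.64776308e-05,  2.58197723e-04,
        -4.43180678e-04],
       [-2.19968133e-04, -3.02341961e-01,  9.53199502e-01,
        -1.48399409e-01],
       [ 0.00000000e+00,  0.00000000e+00,  0.00000000e+00,
         1.00000000e+00]])}
```

View pics/top0.png

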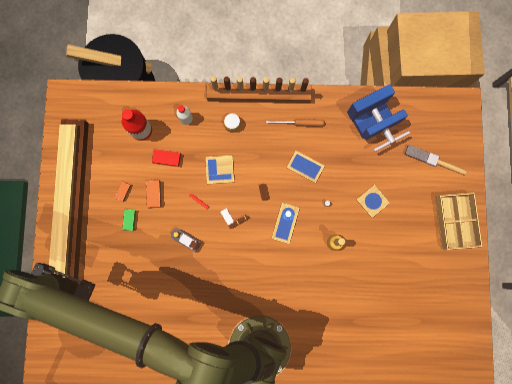

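View pics/scene0.png

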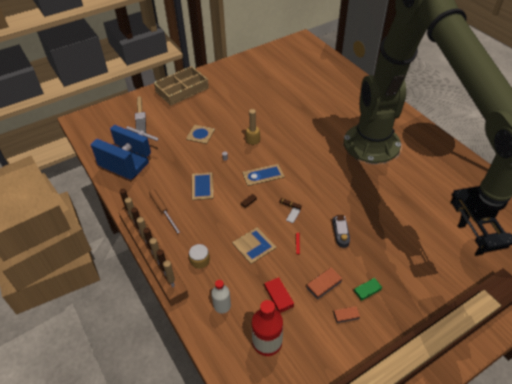

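The top view shows the boards: square (219,169), stone (306,166), plane (286,223) and mallet (373,200). The tools are the plane (185,239), square (234,217) and mallet (337,242). Stone candidates are the orange-brown large block (153,193), orange-brown small (123,191), red (167,158), green (129,220) and a tiny dark block (264,191). The large brown one at (153,193) fits, because it is not red or green and is the larger of its colour. I'll confirm it in an enlarged crop.

```bash
cat > h.py <<'E'
import numpy as np,cv2
from bench import ctrl
from scipy.spatial.transform import Rotation as Ro
def cam(n,s=None):
    m=ctrl.camera_model(n);K=np.array([[m['fx'],0,m['cx']],[0,m['fy'],m['cy']],[0,0,1]])
    if n=="wrist":
        s=s or ctrl.get_state();T=np.array(m['T_tool_cam']);Rt=Ro.from_rotvec(s['tool_rot']).as_matrix()
        return K,Rt@T[:3,:3],Rt@T[:3,3]+s['position']
    R=np.array(m['R']);return K,R.T,-R.T@np.array(m['t'])
def cast(c,uv,z):
    K,R,o=c;uv=np.atleast_2d(np.array(uv,float));d=(R@np.linalg.inv(K)@np.c_[uv,np.ones(len(uv))].T).T
    return (o+d*((z-o[2])/d[:,2])[:,None])[:,:2]
def rect(P):
    (c,(w,h),a)=cv2.minAreaRect((P*1000).astype(np.float32))
    if w<h:w,h,a=h,w,a+90
    return np.round(c,1),round(w,1),round(h,1),round((a+90)%180-90,1)
def contours(mask,amin):
    mask=mask.astype(np.uint8)
    cs,_=cv2.findContours(mask,cv2.RETR_EXTERNAL,cv2.CHAIN_APPROX_NONE)
    return [c[:,0,:] for c in cs if cv2.contourArea(c)>amin]
def go(x,y,z,yaw,s=None):
    """mm, deg: yaw = world direction of tool y (closing), mod 180; prints travel(mm), turn(deg)"""
    s=s or ctrl.get_state();R=Ro.from_rotvec(s['tool_rot']).as_matrix()
    cur=np.degrees(np.arctan2(R[1,1],R[0,1]));d=(yaw-cur+90)%180-90
    best=None
    yn=np.radians(cur+d);ty=np.array([np.cos(yn),np.sin(yn),0]);tz=np.array([0,0,-1.]);T=np.c_[np.cross(ty,tz),ty,tz]
    tr=R.T@(np.array([x,y,z])/1000-s['position']);tu=np.degrees(Ro.from_matrix(R.T@T).as_rotvec())
    print('travel',np.round(tr,4),'turn',np.round(tu,2),'q7',round(s['joint_positions'][6],2),'t',round(s['time'],2),'fz',np.round(s['ft_force'],1))
E
python3 - <<'E'
from h import *
im=cv2.imread("pics/top0.png");c=cam("top")
cv2.imwrite("pics/crop1.png",cv2.resize(im[140:260,105:395],None,fx=2.75,fy=2.75,interpolation=cv2.INTER_CUBIC))
hsv=cv2.cvtColor(im,cv2.COLOR_BGR2HSV)
for q in contours(cv2.inRange(hsv,(100,120,60),(125,255,255)),40): print('blue',q.mean(0),rect(cast(c,q,.006)))
for p,z in(((185,239),.03),((234,217),.01),((337,242),.03),((153,193),.025)):print(p,cast(c,p,z)*1000, hsv[p[1],p[0]])
print(Ro.from_rotvec(ctrl.get_state()['tool_rot']).as_matrix().round(2))
E
```

```text
blue [284.95774648 223.53521127] (array([452.5, -85.6]), 113.7, 43.7, -15.2)
blue [372.92857143 200.52380952] (array([ 542.4, -416.3]), 57.3, 55.4, -44.8)
blue [216.24675325 171.7012987 ] (array([652.1, 168.7]), 80.7, 75.0, -84.4)
blue [305.25373134 165.86567164] (array([ 670.2, -159.5]), 101.0, 49.5, 62.6)
blue [379.61151079 119.55395683] (array([ 866.1, -450.1]), 189.7, 82.3, -61.1)
blue [373.23595506  97.94382022] (array([ 944.3, -423. ]), 168.1, 38.9, -61.8)
(185, 239) [[383.27753952 283.91788509]] [  0   8 246]
(234, 217) [[469.46592562 106.61384446]] [ 13 177 209]
(337, 242) [[ 382.9349062  -275.49346118]] [ 16 143 144]
(153, 193) [[552.22861927 410.67699437]] [ 11 176 240]
[[-0.94  0.35 -0.  ]
 [ 0.35  0.94 -0.  ]
 [-0.   -0.   -1.  ]]
```

View pics/crop1.png

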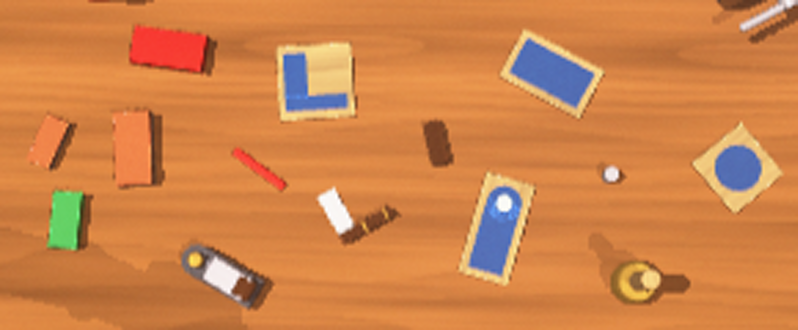

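The crop confirms it: the brown block at crop (135,148) is clearly larger than its twin at (50,140), and the others are bright red or green. The plane's knob (toe) is at crop (195,259), with its heel to the lower right. I'm moving to the plane now.

```bash
cat >> h.py <<'E'
def plan(*wps):
    """waypoints (x,y,z mm,yaw deg of tool y mod 360); prints the calls"""
    s=ctrl.get_state();R=Ro.from_rotvec(s['tool_rot']).as_matrix();p=np.array(s['position'])
    print('t',round(s['time'],2),'q',s['joint_positions'].round(2),'F',np.round(s['ft_force'],1),'grip',round(s['grip_width']*87,1),round(s['grip_force'],1),'pos',(p*1e3).round(1))
    for w in wps:
        e=np.array(w[:3])/1e3;cur=np.degrees(np.arctan2(R[1,1],R[0,1]));d=(w[3]-cur+180)%360-180
        n=int(max(np.ceil(abs(d)/42),np.ceil(np.linalg.norm(e-p)/.245),1));p0=p
        for i in range(1,n+1):
            a=np.radians(cur+d*i/n);y=np.array([np.cos(a),np.sin(a),0]);z=np.array([0,0,-1.]);T=np.c_[np.cross(y,z),y,z]
            pe=p0+(e-p0)*i/n
            print(w,'travel',(R.T@(pe-p)).round(4),'turn',np.degrees(Ro.from_matrix(R.T@T).as_rotvec()).round(2));R,p=T,pe
def snap(name):
    s=ctrl.get_state();im=ctrl.get_image("wrist")[:,:,::-1].copy();cv2.imwrite(f"pics/{name}.png",im);return im,cv2.cvtColor(im,cv2.COLOR_BGR2HSV),cam("wrist",s)
E
python3 -c "
from h import *
plan((383,284,160,152))"
```

```text
t 0.1 q [-1.2   0.32 -0.07  1.45  0.02  1.37 -0.06] F [ 0.3  0.6 -0.2] grip 87.2 0.0 pos [227.5 608.4 235.6]
(383, 284, 160, 152) travel [-0.1296 -0.1246  0.038 ] turn [-9.000e-02 -3.000e-02 -4.125e+01]
(383, 284, 160, 152) travel [-0.0152 -0.1792  0.0378] turn [  0.     0.   -41.25]
```

Call:
step_arm(
  commands=[
    {"travel": [-0.026,-0.025,0.008],"turn": [0,0,-8.3]},
    {"travel": [-0.052,-0.05,0.015],"turn": [0,0,-16.5]},
    {"travel": [-0.078,-0.075,0.023],"turn": [0,0,-24.8]},
    {"travel": [-0.104,-0.1,0.03],"turn": [0,0,-33]},
    {"travel": [-0.13,-0.125,0.038],"turn": [0,0,-41.2]},
  ],
)

```text
time: 0.6
position: [0.306, 0.4446, 0.1979]
tool_rot: [0.574, -3.088, 0.001]
ft_force: [0.6, 0.5, 0.3]
grip_width: 0.998
grip_force: 0.0
```

Call:
step_arm(
  commands=[
    {"travel": [-0.003,-0.036,0.008],"turn": [0,0,-8.3]},
    {"travel": [-0.006,-0.072,0.015],"turn": [0,0,-16.5]},
    {"travel": [-0.009,-0.108,0.023],"turn": [0,0,-24.8]},
    {"travel": [-0.012,-0.144,0.03],"turn": [0,0,-33]},
    {"travel": [-0.015,-0.18,0.038],"turn": [0,0,-41.2]},
  ],
)

```text
time: 1.1
position: [0.3836, 0.2816, 0.1601]
tool_rot: [1.624, -2.689, -0.0]
ft_force: [0.6, -0.7, 0.2]
grip_width: 1.0
grip_force: 0.0
```

Call:
step_arm(
  commands=[
    {"travel": [0,0,0],"turn": [0,0,0]},
    {"travel": [0,0,0],"turn": [0,0,0]},
  ],
)

```text
time: 1.3
position: [0.3833, 0.2824, 0.1602]
tool_rot: [1.611, -2.696, -0.001]
ft_force: [0.3, 0.1, 0.8]
grip_width: 0.999
grip_force: 0.0
```

```bash
python3 -c "
from h import *
im,hsv,c=snap('w1')
plan((383,284,160,152))
import pickle;pickle.dump(c,open('pics/w1.pkl','wb'))"
```

```text
t 1.35 q [-0.75  0.01  0.06  1.97 -0.    1.17  1.96] F [0.5 0.2 0.1] grip 86.8 0.0 pos [383.  283.6 160.6]
(383, 284, 160, 152) travel [-0.0004  0.0002  0.0006] turn [ 0.03  0.02 -0.16]
```

View pics/w1.png

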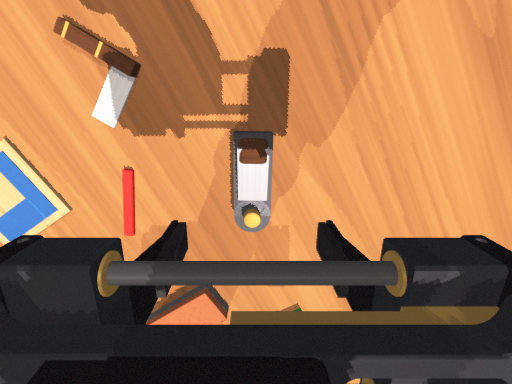

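The wrist view shows the plane upright at columns 233–272, rows 131–230, with its toe (knob) at (252,218) pointing down the image. The square is at top left: stock from (60,25) to (135,70), blade to (108,120). The square board is on the left edge.

```bash
python3 - <<'E'
from h import *
import pickle
im=cv2.imread('pics/w1.png');hsv=cv2.cvtColor(im,cv2.COLOR_BGR2HSV);c=pickle.load(open('pics/w1.pkl','rb'))
def body(win,z,smax):
    m=np.zeros(im.shape[:2],np.uint8);x0,x1,y0,y1=win;m[y0:y1,x0:x1]=(hsv[y0:y1,x0:x1,1]<smax)*255
    m=cv2.morphologyEx(m,cv2.MORPH_CLOSE,np.ones((15,15)));m=cv2.morphologyEx(m,cv2.MORPH_OPEN,np.ones((5,5)))
    q=max(contours(m,100),key=cv2.contourArea);print(q.min(0),q.max(0),smax,rect(cast(c,q,z)));return q
for s in(80,110): q=body((225,285,125,236),.024,s)
E
python3 -c "
import cv2;im=cv2.imread('pics/w1.png');h=cv2.cvtColor(im,cv2.COLOR_BGR2HSV)
for r in(175,195):print([tuple(h[r,x]) for x in range(226,282,3)])" | sed 's/np.uint8//g'
```

```text
[233 131] [272 231] 80 (array([381.2, 283.2]), 115.1, 41.9, 61.2)
[233 131] [272 231] 110 (array([381.2, 283.1]), 115.3, 42.4, 60.9)
[((13), (157), (229)), ((12), (159), (196)), ((12), (158), (121)), ((155), (12), (127)), ((0), (9), (245)), ((4), (8), (247)), ((4), (7), (250)), ((176), (8), (249)), ((0), (5), (250)), ((0), (6), (251)), ((4), (7), (249)), ((0), (8), (249)), ((0), (6), (251)), ((0), (6), (252)), ((173), (13), (172)), ((6), (41), (151)), ((12), (156), (213)), ((12), (156), (220)), ((12), (154), (223))]
[((13), (158), (225)), ((12), (157), (228)), ((13), (159), (122)), ((155), (12), (125)), ((178), (13), (235)), ((0), (9), (245)), ((0), (8), (248)), ((3), (9), (247)), ((4), (8), (249)), ((0), (8), (247)), ((0), (8), (248)), ((0), (9), (247)), ((0), (8), (248)), ((0), (7), (249)), ((155), (11), (134)), ((11), (125), (202)), ((13), (153), (226)), ((13), (158), (225)), ((13), (157), (219))]
```

```bash
python3 -c "
from h import *
plan((381.2,283.2,17.5,151))"
```

```text
t 1.35 q [-0.75  0.01  0.06  1.97 -0.    1.17  1.96] F [0.5 0.2 0.1] grip 86.8 0.0 pos [383.  283.6 160.6]
(381.2, 283.2, 17.5, 151) travel [0.0012 0.0013 0.1431] turn [0.03 0.02 0.84]
```

Call:
step_arm(
  commands=[
    {"travel": [0.001,0.001,0.045],"turn": [0,0,0.8]},
    {"travel": [0.001,0.001,0.09],"turn": [0,0,0.8]},
    {"travel": [0.001,0.001,0.12],"turn": [0,0,0.8]},
    {"travel": [0.001,0.001,0.135],"turn": [0,0,0.8]},
    {"travel": [0.001,0.001,0.143],"turn": [0,0,0.8]},
  ],
)

```text
time: 1.85
position: [0.3803, 0.2835, 0.0159]
tool_rot: [1.598, -2.702, 0.0]
ft_force: [0.1, 0.6, -0.2]
grip_width: 0.999
grip_force: 0.0
```

Call:
step_arm(
  commands=[
    {"travel": [0,0,0],"turn": [0,0,0]},
    {"travel": [0,0,0],"turn": [0,0,0]},
    {"travel": [0,0,0],"turn": [0,0,0]},
    {"travel": [0,0,0],"turn": [0,0,0]},
    {"travel": [0,0,0],"turn": [0,0,0]},
  ],
  gripper=0.3,
  force=30,
)

```text
time: 2.35
position: [0.3824, 0.2831, 0.0183]
tool_rot: [-1.596, 2.704, 0.001]
ft_force: [0.1, 0.2, 0.1]
grip_width: 0.628
grip_force: 0.0
```

Call:
step_arm(
  commands=[
    {"travel": [0,0,0],"turn": [0,0,0]},
    {"travel": [0,0,0],"turn": [0,0,0]},
    {"travel": [0,0,0],"turn": [0,0,0]},
  ],
)

```text
time: 2.65
position: [0.3823, 0.2827, 0.0178]
tool_rot: [-1.596, 2.705, -0.0]
ft_force: [0.4, -0.9, 2.0]
grip_width: 0.476
grip_force: 30.0
```

```bash
python3 -c "
from h import *
plan((381,283,100,151),(430,-20,120,90),(452.5,-85.6,120,74.8))"
```

```text
t 2.65 q [-0.75  0.19  0.06  2.1  -0.02  0.85  1.96] F [ 0.4 -0.9  2. ] grip 41.4 30.0 pos [382.3 282.7  17.8]
(381, 283, 100, 151) travel [ 0.0004  0.0013 -0.0822] turn [-0.02  0.03  0.09]
(430, -20, 120, 90) travel [ 0.1206 -0.0949 -0.01  ] turn [ 0.   0.  30.5]
(430, -20, 120, 90) travel [ 0.0558 -0.143  -0.01  ] turn [ 0.   0.  30.5]
(452.5, -85.6, 120, 74.8) travel [-0.0225 -0.0656  0.    ] turn [ 0.   0.  15.2]
```

Call:
step_arm(
  commands=[
    {"travel": [0,0,-0.01],"turn": [0,0,0]},
    {"travel": [0,0,-0.03],"turn": [0,0,0]},
    {"travel": [0,0,-0.06],"turn": [0,0,0]},
    {"travel": [0,0,-0.1],"turn": [0,0,0]},
    {"travel": [0,0,-0.13],"turn": [0,0,0]},
  ],
)

```text
time: 3.15
position: [0.3817, 0.2826, 0.1495]
tool_rot: [-1.597, 2.705, 0.0]
ft_force: [0.0, -0.1, -3.6]
grip_width: 0.476
grip_force: 30.0
```

```bash
python3 -c "
from h import *
plan((452,10,150,90))"
```

```text
t 3.15 q [-0.76  0.01  0.06  1.99 -0.    1.14  1.94] F [ 0.  -0.1 -3.6] grip 41.5 30.0 pos [381.7 282.6 149.5]
(452, 10, 150, 90) travel [ 0.1023 -0.0967 -0.0003] turn [1.000e-02 2.000e-02 3.055e+01]
(452, 10, 150, 90) travel [ 0.039  -0.1353 -0.0002] turn [ 0.    0.   30.55]
```

Call:
step_arm(
  commands=[
    {"travel": [0.015,-0.014,0],"turn": [0,0,5]},
    {"travel": [0.04,-0.038,0],"turn": [0,0,12]},
    {"travel": [0.065,-0.061,0],"turn": [0,0,19]},
    {"travel": [0.085,-0.08,0],"turn": [0,0,25]},
    {"travel": [0.102,-0.097,0],"turn": [0,0,30.5]},
  ],
)

```text
time: 3.65
position: [0.417, 0.1446, 0.1474]
tool_rot: [0.821, -3.031, 0.0]
ft_force: [-0.3, -0.1, -3.8]
grip_width: 0.479
grip_force: 30.0
```

Call:
step_arm(
  commands=[
    {"travel": [0.008,-0.028,0],"turn": [0,0,6.5]},
    {"travel": [0.016,-0.056,0],"turn": [0,0,13]},
    {"travel": [0.025,-0.087,0],"turn": [0,0,20]},
    {"travel": [0.033,-0.113,0],"turn": [0,0,26]},
    {"travel": [0.039,-0.135,0],"turn": [0,0,30.5]},
  ],
)

```text
time: 4.15
position: [0.4522, 0.0088, 0.1474]
tool_rot: [-0.005, -3.141, -0.0]
ft_force: [-0.6, 0.5, -2.6]
grip_width: 0.485
grip_force: 30.0
```

Call:
step_arm(
  commands=[
    {"travel": [0,0,0],"turn": [0,0,0]},
    {"travel": [0,0,0],"turn": [0,0,0]},
    {"travel": [0,0,0],"turn": [0,0,0]},
  ],
)

```text
time: 4.45
position: [0.4524, 0.0116, 0.1474]
tool_rot: [0.006, -3.141, -0.001]
ft_force: [0.1, 0.9, -3.7]
grip_width: 0.478
grip_force: 30.0
```

```bash
python3 - <<'E'
from h import *
im,hsv,c=snap('w2')
m=cv2.inRange(hsv,(100,120,50),(125,255,255))
for q in contours(m,300): print('blue',q.min(0),q.max(0),rect(cast(c,q,.006)))
plan((452.5,-85.6,100,74.8))
E
```

```text
blue [137 124] [193 229] (array([450.7, -88.9]), 119.7, 47.3, -15.4)
t 4.5 q [-0.45 -0.04  0.36  2.04  0.02  1.14  1.48] F [ 1.  -0.4 -2.5] grip 41.7 30.0 pos [452.4  11.7 147.4]
(452.5, -85.6, 100, 74.8) travel [ 0.0003 -0.0973  0.0474] turn [ 0.02 -0.03 15.43]
```

View pics/w2.png

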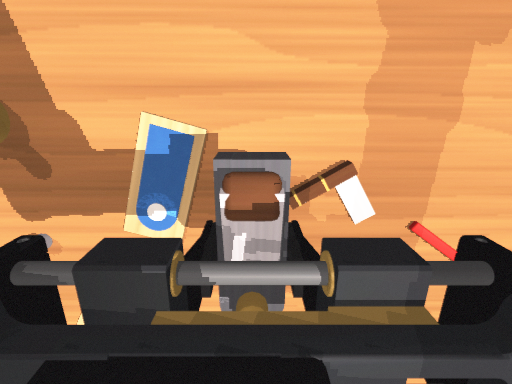

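The plane board's silhouette fills rows 124–229, columns 137–193, with the toe dot at (157,212). The plane is held straight, with its heel at the top around (252,155). The toe points the same way as the board's toe end.

```bash
python3 - <<'E'
from h import *
plan((451,-88.3,65,74.7))
E
```

```text
t 4.5 q [-0.45 -0.04  0.36  2.04  0.02  1.14  1.48] F [ 1.  -0.4 -2.5] grip 41.7 30.0 pos [452.4  11.7 147.4]
(451, -88.3, 65, 74.7) travel [ 0.0018 -0.1     0.0824] turn [ 0.02 -0.03 15.53]
```

Call:
step_arm(
  commands=[
    {"travel": [0,-0.035,0],"turn": [0,0,6]},
    {"travel": [0.001,-0.075,0.015],"turn": [0,0,12]},
    {"travel": [0.002,-0.1,0.04],"turn": [0,0,15.5]},
    {"travel": [0.002,-0.1,0.07],"turn": [0,0,15.5]},
    {"travel": [0.002,-0.1,0.082],"turn": [0,0,15.5]},
  ],
)

```text
time: 5.0
position: [0.4489, -0.089, 0.0633]
tool_rot: [-0.42, -3.109, 0.0]
ft_force: [0.2, 0.8, -3.7]
grip_width: 0.481
grip_force: 30.0
```

Call:
step_arm(
  commands=[
    {"travel": [0,0,0],"turn": [0,0,0]},
    {"travel": [0,0,0],"turn": [0,0,0]},
    {"travel": [0,0,0],"turn": [0,0,0]},
  ],
)

```text
time: 5.3
position: [0.4524, -0.0887, 0.067]
tool_rot: [0.418, 3.111, 0.001]
ft_force: [-0.6, -0.8, -3.2]
grip_width: 0.479
grip_force: 30.0
```

```bash
python3 - <<'E'
from h import *
plan((451,-88.3,25,74.7))
E
```

```text
t 5.3 q [-0.32  0.08  0.48  2.11 -0.04  0.96  1.48] F [-0.6 -0.8 -3.2] grip 41.7 30.0 pos [452.4 -88.7  67. ]
(451, -88.3, 25, 74.7) travel [0.0015 0.     0.0419] turn [0.05 0.15 0.01]
```

Call:
step_arm(
  commands=[
    {"travel": [0.001,0,0.015],"turn": [0,0,0]},
    {"travel": [0.001,0,0.027],"turn": [0,0,0]},
    {"travel": [0.001,0,0.034],"turn": [0,0,0]},
    {"travel": [0.001,0,0.038],"turn": [0,0,0]},
    {"travel": [0.001,0,0.04],"turn": [0,0,0]},
  ],
)

```text
time: 5.8
position: [0.45, -0.0892, 0.0253]
tool_rot: [-0.421, -3.113, 0.0]
ft_force: [-0.0, 0.4, -3.8]
grip_width: 0.482
grip_force: 30.0
```

Call:
step_arm(
  commands=[
    {"travel": [0,0,0.001],"turn": [0,0,0]},
    {"travel": [0,0,0.001],"turn": [0,0,0]},
  ],
)

```text
time: 6.0
position: [0.4502, -0.0893, 0.0247]
tool_rot: [0.421, 3.113, 0.0]
ft_force: [-0.9, 0.6, -4.2]
grip_width: 0.48
grip_force: 30.0
```

Call:
step_arm(
  commands=[
    {"travel": [0,0,0.001],"turn": [0,0,0]},
    {"travel": [0,0,0.001],"turn": [0,0,0]},
  ],
)

```text
time: 6.2
position: [0.4504, -0.0893, 0.0239]
tool_rot: [0.421, 3.112, 0.0]
ft_force: [-0.2, -0.7, -2.9]
grip_width: 0.478
grip_force: 30.0
```

Correct the ~1 mm overshoot in y and keep lowering until the weight is taken.

Call:
step_arm(
  commands=[
    {"travel": [0,0.001,0.001],"turn": [0,0,0]},
    {"travel": [0,0.001,0.001],"turn": [0,0,0]},
    {"travel": [0,0.001,0.001],"turn": [0,0,0]},
  ],
)

```text
time: 6.5
position: [0.4504, -0.0892, 0.0238]
tool_rot: [0.421, 3.113, -0.001]
ft_force: [-3.7, -1.4, 8.9]
grip_width: 0.48
grip_force: 30.0
```

Call:
step_arm(
  commands=[
    {"travel": [0,0,0.001],"turn": [0,0,0]},
    {"travel": [0,0,0.001],"turn": [0,0,0]},
    {"travel": [0,0,0.001],"turn": [0,0,0]},
  ],
)

```text
time: 6.8
position: [0.4505, -0.0892, 0.0238]
tool_rot: [-0.422, -3.113, -0.0]
ft_force: [-8.5, -1.6, 19.1]
grip_width: 0.478
grip_force: 30.0
```

Call:
step_arm(
  commands=[
    {"travel": [0,0,-0.0015],"turn": [0,0,0]},
    {"travel": [0,0,-0.0015],"turn": [0,0,0]},
  ],
)

```text
time: 7.0
position: [0.4508, -0.0884, 0.0238]
tool_rot: [0.421, 3.112, 0.0]
ft_force: [-2.2, -1.1, 6.7]
grip_width: 0.478
grip_force: 30.0
```

Call:
step_arm(
  commands=[
    {"travel": [0,0,0],"turn": [0,0,0]},
    {"travel": [0,0,0],"turn": [0,0,0]},
    {"travel": [0,0,0],"turn": [0,0,0]},
    {"travel": [0,0,0],"turn": [0,0,0]},
    {"travel": [0,0,0],"turn": [0,0,0]},
  ],
  gripper=1.0,
)

```text
time: 7.5
position: [0.4502, -0.0882, 0.023]
tool_rot: [-0.421, -3.113, -0.0]
ft_force: [-0.3, 1.1, 0.0]
grip_width: 0.848
grip_force: 0.0
```

Call:
step_arm(
  commands=[
    {"travel": [0,0,-0.02],"turn": [0,0,0]},
    {"travel": [0,0,-0.06],"turn": [0,0,0]},
    {"travel": [0,0,-0.1],"turn": [0,0,0]},
    {"travel": [0,0,-0.13],"turn": [0,0,0]},
    {"travel": [0,0,-0.13],"turn": [0,0,0]},
  ],
)

```text
time: 8.0
position: [0.4533, -0.0886, 0.1574]
tool_rot: [0.42, 3.105, 0.003]
ft_force: [0.8, 0.0, -0.4]
grip_width: 0.999
grip_force: 0.0
```

```bash
python3 - <<'E'
from h import *
im,hsv,c=snap('w3')
c0=cv2.inRange(hsv,(100,120,50),(125,255,255))
b=cv2.inRange(hsv,(10,30,120),(28,140,255));
cv2.imwrite('pics/w3c.png',cv2.resize(im[80:250,170:340],None,fx=3.5,fy=3.5))
plan((469,106,150,152))
E
```

```text
t 8.05 q [-0.35 -0.05  0.47  2.03  0.02  1.15  1.42] F [0.1 1.  0.2] grip 86.8 0.0 pos [451.8 -88.3 155.1]
(469, 106, 150, 152) travel [0.0175 0.0959 0.0026] turn [ 2.00e-02  2.90e-01 -3.87e+01]
(469, 106, 150, 152) travel [-0.0463  0.0858  0.0025] turn [  0.    0.  -38.7]
```

View pics/w3c.png

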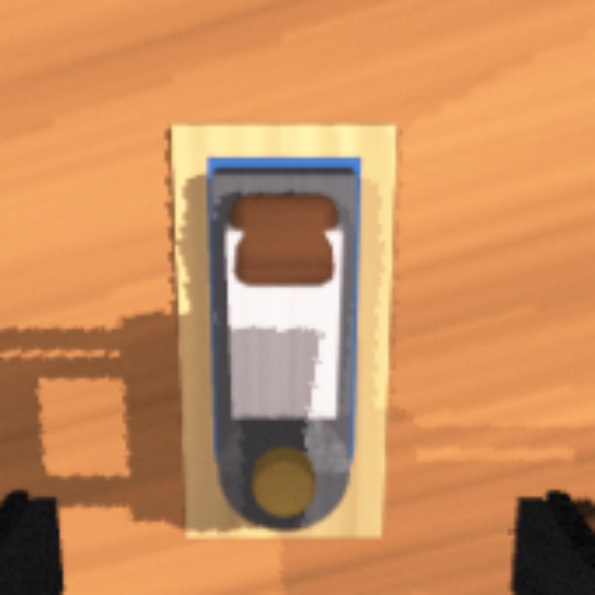

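The crop shows the plane seated on its outline, with thin even blue on both sides at crop columns 210 and 357. The heel is at crop row 170, just inside the outline at row 157, and the toe is at the round end. The square is next, with its blade direction about 30° in the world.

```bash
python3 - <<'E'
from h import *
plan((465,90,160,30))
E
```

```text
t 8.05 q [-0.35 -0.05  0.47  2.03  0.02  1.15  1.42] F [0.1 1.  0.2] grip 86.8 0.0 pos [451.8 -88.3 155.1]
(465, 90, 160, 30) travel [ 0.0173  0.0877 -0.0024] turn [ 0.16  0.24 22.3 ]
(465, 90, 160, 30) travel [ 0.0493  0.0746 -0.0025] turn [ 0.   0.  22.3]
```

Call:
step_arm(
  commands=[
    {"travel": [0.006,0.03,-0.001],"turn": [0,0,7]},
    {"travel": [0.012,0.06,-0.002],"turn": [0,0,15]},
    {"travel": [0.017,0.088,-0.002],"turn": [0,0,22.3]},
  ],
)

```text
time: 8.35
position: [0.4562, 0.0022, 0.1536]
tool_rot: [-1.023, -2.968, 0.001]
ft_force: [1.2, -0.8, 0.5]
grip_width: 1.006
grip_force: 0.0
```

Call:
step_arm(
  commands=[
    {"travel": [0.02,0.03,-0.001],"turn": [0,0,8]},
    {"travel": [0.035,0.055,-0.002],"turn": [0,0,16]},
    {"travel": [0.049,0.075,-0.002],"turn": [0,0,22.3]},
    {"travel": [0.049,0.075,-0.002],"turn": [0,0,22.3]},
    {"travel": [0.049,0.075,-0.002],"turn": [0,0,22.3]},
  ],
)

```text
time: 8.85
position: [0.4634, 0.0901, 0.1556]
tool_rot: [-1.567, -2.721, 0.004]
ft_force: [0.6, 0.2, -0.1]
grip_width: 0.999
grip_force: 0.0
```

```bash
python3 - <<'E'
from h import *
im,hsv,c=snap('w4')
import pickle;pickle.dump(c,open('pics/w4.pkl','wb'))
plan((465,90,160,30))
m=cv2.inRange(hsv,(0,0,150),(179,60,255))
for q in contours(m,200): print('blade',q.min(0),q.max(0),rect(cast(c,q,.003)))
E
```

```text
t 8.9 q [-0.51 -0.    0.26  1.99  0.    1.16  0.28] F [-0.2 -0.7  0.6] grip 87.4 0.0 pos [463.6  89.3 155.8]
(465, 90, 160, 30) travel [-0.0001  0.0016 -0.0042] turn [-0.14  0.    0.03]
blade [154 294] [188 317] (array([ 454.8, -121. ]), 38.2, 34.0, -2.1)
blade [250 142] [303 165] (array([470.1, 130.5]), 59.7, 26.1, 30.2)
```

View pics/w4.png

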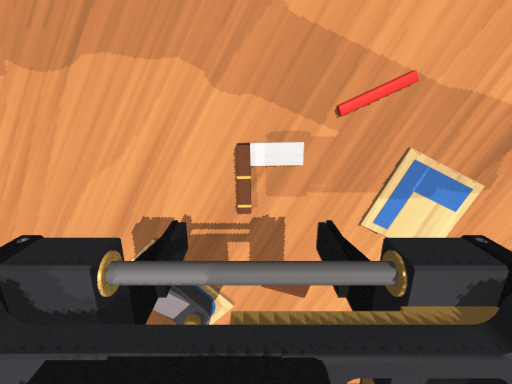

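The square's stock is at columns 237–251, rows 142–213, with the blade at (250–303, 142–165) pointing to tool +y. The whole blue L of its board shows around (420,190).

```bash
python3 - <<'E'
from h import *
import pickle
im=cv2.imread('pics/w4.png');hsv=cv2.cvtColor(im,cv2.COLOR_BGR2HSV);c=pickle.load(open('pics/w4.pkl','rb'))
m=cv2.inRange(hsv,(100,120,50),(125,255,255))
for q in contours(m,300): 
    print('blue',q.min(0),q.max(0),rect(cast(c,q,.006)))
m=cv2.inRange(hsv,(0,60,20),(20,255,110));m[:, :225]=0;m[:,265:]=0;m[:138]=0;m[216:]=0
m=cv2.morphologyEx(m,cv2.MORPH_CLOSE,np.ones((9,3)))
for q in contours(m,100): print('stock',q.min(0),q.max(0),rect(cast(c,q,.016)))
a=np.radians(30.2);o=np.array([451.5,88.4])-4*np.array([-np.sin(a),np.cos(a)])
plan((*o,16,30.2))
E
```

```text
blue [374 160] [471 228] (array([651.3, 164.4]), 84.9, 80.3, -85.2)
t 8.9 q [-0.51 -0.    0.26  1.99  0.    1.16  0.28] F [-0.2 -0.7  0.6] grip 87.4 0.0 pos [463.6  89.3 155.8]
(np.float64(453.5120797865209), np.float64(84.94290079218518), 16, 30.2) travel [ 0.0012 -0.0106  0.1399] turn [-0.14  0.   -0.17]
```

Call:
step_arm(
  commands=[
    {"travel": [0.001,-0.01,0.045],"turn": [0,0,0]},
    {"travel": [0.001,-0.01,0.09],"turn": [0,0,0]},
    {"travel": [0.001,-0.01,0.12],"turn": [0,0,0]},
    {"travel": [0.001,-0.01,0.132],"turn": [0,0,0]},
    {"travel": [0.001,-0.01,0.138],"turn": [0,0,0]},
  ],
)

```text
time: 9.4
position: [0.4546, 0.085, 0.0181]
tool_rot: [-1.572, -2.719, 0.003]
ft_force: [0.9, -0.5, 0.6]
grip_width: 1.0
grip_force: 0.0
```

Call:
step_arm(
  commands=[
    {"travel": [0,0,0],"turn": [0,0,0]},
    {"travel": [0,0,0],"turn": [0,0,0]},
  ],
)

```text
time: 9.6
position: [0.4565, 0.0864, 0.0204]
tool_rot: [1.57, 2.719, 0.003]
ft_force: [-0.0, -0.0, 0.8]
grip_width: 1.003
grip_force: 0.0
```

```bash
python3 - <<'E'
from h import *
plan((453.5,84.9,16,30.2))
E
```

```text
t 9.6 q [-0.49  0.16  0.27  2.13 -0.06  0.85  0.33] F [-0.  -0.   0.8] grip 87.2 0.0 pos [456.5  86.4  20.4]
(453.5, 84.9, 16, 30.2) travel [ 0.0002 -0.0034  0.0044] turn [ 0.15  0.03 -0.21]
```

Call:
step_arm(
  commands=[
    {"travel": [0,-0.002,0.002],"turn": [0,0,0]},
    {"travel": [0,-0.003,0.003],"turn": [0,0,0]},
    {"travel": [0,-0.003,0.003],"turn": [0,0,0]},
  ],
)

```text
time: 9.9
position: [0.4526, 0.0848, 0.0164]
tool_rot: [1.571, 2.72, 0.001]
ft_force: [-0.3, 0.7, -0.1]
grip_width: 1.004
grip_force: 0.0
```

Call:
step_arm(
  commands=[
    {"travel": [0,0,0],"turn": [0,0,0]},
    {"travel": [0,0,0],"turn": [0,0,0]},
    {"travel": [0,0,0],"turn": [0,0,0]},
    {"travel": [0,0,0],"turn": [0,0,0]},
    {"travel": [0,0,0],"turn": [0,0,0]},
  ],
  gripper=0.05,
  force=20,
)

```text
time: 10.4
position: [0.4526, 0.0848, 0.0161]
tool_rot: [1.571, 2.721, 0.0]
ft_force: [0.0, -0.2, 0.3]
grip_width: 0.632
grip_force: 0.0
```

Call:
step_arm(
  commands=[
    {"travel": [0,0,0],"turn": [0,0,0]},
    {"travel": [0,0,0],"turn": [0,0,0]},
    {"travel": [0,0,0],"turn": [0,0,0]},
    {"travel": [0,0,0],"turn": [0,0,0]},
    {"travel": [0,0,0],"turn": [0,0,0]},
  ],
)

```text
time: 10.9
position: [0.4527, 0.0849, 0.0161]
tool_rot: [1.571, 2.721, 0.0]
ft_force: [1.4, -0.3, -0.6]
grip_width: 0.172
grip_force: 3.0
```

Call:
step_arm(
  commands=[
    {"travel": [0,0,0],"turn": [0,0,0]},
    {"travel": [0,0,0],"turn": [0,0,0]},
  ],
)

```text
time: 11.1
position: [0.4526, 0.0848, 0.0161]
tool_rot: [1.571, 2.721, 0.0]
ft_force: [1.0, -0.0, 0.1]
grip_width: 0.173
grip_force: 20.0
```

```bash
python3 - <<'E'
from h import *
plan((453.5,84.9,16,30.2))
E
```

```text
t 11.1 q [-0.49  0.16  0.27  2.14 -0.06  0.84  0.33] F [ 1.  -0.   0.1] grip 15.0 20.0 pos [452.6  84.8  16.1]
(453.5, 84.9, 16, 30.2) travel [-0.0004  0.0008  0.0001] turn [ 0.02  0.   -0.2 ]
```

```bash
python3 - <<'E'
from h import *
plan((452.6,84.8,146,30.2),(560,160,150,4.8))
E
```

```text
t 11.1 q [-0.49  0.16  0.27  2.14 -0.06  0.84  0.33] F [ 1.  -0.   0.1] grip 15.0 20.0 pos [452.6  84.8  16.1]
(452.6, 84.8, 146, 30.2) travel [-0.     -0.     -0.1299] turn [ 0.02  0.   -0.2 ]
(560, 160, 150, 4.8) travel [ 0.011   0.1307 -0.004 ] turn [ 0.   0.  25.4]
```

Call:
step_arm(
  commands=[
    {"travel": [0,0,-0.01],"turn": [0,0,0]},
    {"travel": [0,0,-0.035],"turn": [0,0,0]},
    {"travel": [0,0,-0.07],"turn": [0,0,0]},
    {"travel": [0,0,-0.105],"turn": [0,0,0]},
    {"travel": [0,0,-0.13],"turn": [0,0,0]},
  ],
)

```text
time: 11.6
position: [0.4531, 0.0847, 0.149]
tool_rot: [1.57, 2.719, 0.003]
ft_force: [0.7, 0.0, -0.9]
grip_width: 0.17
grip_force: 20.0
```

Call:
step_arm(
  commands=[
    {"travel": [0.002,0.025,0],"turn": [0,0,5]},
    {"travel": [0.004,0.055,0],"turn": [0,0,11]},
    {"travel": [0.007,0.085,0],"turn": [0,0,17]},
    {"travel": [0.009,0.115,0],"turn": [0,0,22]},
    {"travel": [0.011,0.131,0],"turn": [0,0,25.3]},
  ],
)

```text
time: 12.1
position: [0.5619, 0.1613, 0.1465]
tool_rot: [2.13, 2.308, 0.001]
ft_force: [0.6, -0.4, -1.1]
grip_width: 0.168
grip_force: 20.0
```

Call:
step_arm(
  commands=[
    {"travel": [0,0,0],"turn": [0,0,0]},
    {"travel": [0,0,0],"turn": [0,0,0]},
    {"travel": [0,0,0],"turn": [0,0,0]},
  ],
)

```text
time: 12.4
position: [0.5597, 0.1588, 0.1462]
tool_rot: [-2.128, -2.31, 0.001]
ft_force: [0.7, -0.5, -1.8]
grip_width: 0.17
grip_force: 20.0
```

```bash
python3 - <<'E'
from h import *
im,hsv,c=snap('w5')
m=cv2.inRange(hsv,(100,120,50),(125,255,255))
for q in contours(m,300): print('blue',q.min(0),q.max(0),rect(cast(c,q,.006)))
plan((560,160,150,4.8))
E
```

```text
blue [300 147] [375 174] (array([648.5, 191.5]), 80.4, 29.9, 4.7)
t 12.45 q [-0.55  0.24  0.27  1.75 -0.07  1.16 -0.19] F [-0.9 -0.1 -2.2] grip 14.5 20.0 pos [559.7 158.9 146.2]
(560, 160, 150, 4.8) travel [ 0.0011  0.0003 -0.0038] turn [-0.03  0.   -0.11]
```

View pics/w5.png

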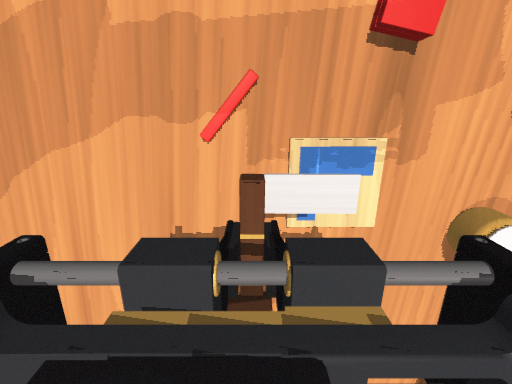

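The square is held at (252,205) with its blade to the right at (265–360, 175–213). The board's blue L shows behind it (300–375, 147–220), in matching orientation.

```bash
python3 - <<'E'
from h import *
plan((621.5,157.7,40,4.75))
E
```

```text
t 12.45 q [-0.55  0.24  0.27  1.75 -0.07  1.16 -0.19] F [-0.9 -0.1 -2.2] grip 14.5 20.0 pos [559.7 158.9 146.2]
(621.5, 157.7, 40, 4.75) travel [-0.0063  0.0615  0.1062] turn [-0.03  0.   -0.06]
```

Call:
step_arm(
  commands=[
    {"travel": [-0.003,0.03,0.01],"turn": [0,0,0]},
    {"travel": [-0.006,0.058,0.03],"turn": [0,0,0]},
    {"travel": [-0.006,0.0615,0.065],"turn": [0,0,0]},
    {"travel": [-0.006,0.0615,0.092],"turn": [0,0,0]},
    {"travel": [-0.006,0.0615,0.104],"turn": [0,0,0]},
  ],
)

```text
time: 12.95
position: [0.6199, 0.1576, 0.0392]
tool_rot: [-2.127, -2.308, 0.007]
ft_force: [-0.6, 0.5, -1.1]
grip_width: 0.169
grip_force: 20.0
```

Call:
step_arm(
  commands=[
    {"travel": [0,0,0],"turn": [0,0,0]},
    {"travel": [0,0,0],"turn": [0,0,0]},
    {"travel": [0,0,0],"turn": [0,0,0]},
    {"travel": [0,0,0],"turn": [0,0,0]},
  ],
)

```text
time: 13.35
position: [0.6233, 0.1592, 0.044]
tool_rot: [2.127, 2.31, 0.004]
ft_force: [-1.0, -0.6, -1.4]
grip_width: 0.169
grip_force: 20.0
```

```bash
python3 - <<'E'
from h import *
plan((621.5,157.7,24,4.75))
E
```

```text
t 13.35 q [-0.5   0.46  0.26  1.68 -0.14  1.01 -0.11] F [-1.  -0.6 -1.4] grip 14.7 20.0 pos [623.3 159.2  44. ]
(621.5, 157.7, 24, 4.75) travel [-0.0014 -0.002   0.02  ] turn [ 0.17 -0.05 -0.04]
```

Call:
step_arm(
  commands=[
    {"travel": [-0.0015,-0.002,0.01],"turn": [0,0,0]},
    {"travel": [-0.0015,-0.002,0.015],"turn": [0,0,0]},
    {"travel": [-0.0015,-0.002,0.018],"turn": [0,0,0]},
    {"travel": [-0.0015,-0.002,0.018],"turn": [0,0,0]},
    {"travel": [-0.0015,-0.002,0.018],"turn": [0,0,0]},
  ],
)

```text
time: 13.85
position: [0.6204, 0.1572, 0.0239]
tool_rot: [-2.128, -2.311, 0.0]
ft_force: [0.7, 0.6, -0.8]
grip_width: 0.166
grip_force: 20.0
```

```bash
python3 - <<'E'
from h import *
plan((621.5,157.7,22,4.75))
E
```

```text
t 13.85 q [-0.49  0.48  0.26  1.7  -0.14  0.98 -0.1 ] F [ 0.7  0.6 -0.8] grip 14.5 20.0 pos [620.4 157.2  23.9]
(621.5, 157.7, 22, 4.75) travel [0.0004 0.0011 0.0019] turn [-0.01  0.   -0.05]
```

Call:
step_arm(
  commands=[
    {"travel": [0.0004,0.001,0.001],"turn": [0,0,0]},
    {"travel": [0.0004,0.001,0.001],"turn": [0,0,0]},
    {"travel": [0.0004,0.001,0.0015],"turn": [0,0,0]},
  ],
)

```text
time: 14.15
position: [0.6216, 0.1578, 0.0228]
tool_rot: [2.128, 2.311, 0.001]
ft_force: [0.9, 0.7, -1.9]
grip_width: 0.17
grip_force: 20.0
```

Call:
step_arm(
  commands=[
    {"travel": [0,0,0.0005],"turn": [0,0,0]},
    {"travel": [0,0,0.001],"turn": [0,0,0]},
    {"travel": [0,0,0.001],"turn": [0,0,0]},
  ],
)

```text
time: 14.45
position: [0.6215, 0.1577, 0.0222]
tool_rot: [-2.128, -2.311, -0.0]
ft_force: [-1.1, -0.4, 3.9]
grip_width: 0.171
grip_force: 20.0
```

Call:
step_arm(
  commands=[
    {"travel": [0,0,0.0003],"turn": [0,0,0]},
    {"travel": [0,0,0],"turn": [0,0,0]},
    {"travel": [0,0,0],"turn": [0,0,0]},
    {"travel": [0,0,0],"turn": [0,0,0]},
    {"travel": [0,0,0],"turn": [0,0,0]},
  ],
  gripper=0.6,
)

```text
time: 14.95
position: [0.6214, 0.1577, 0.0215]
tool_rot: [2.128, 2.311, 0.0]
ft_force: [0.0, -0.4, -0.0]
grip_width: 0.535
grip_force: 0.0
```

Call:
step_arm(
  commands=[
    {"travel": [0,0,-0.02],"turn": [0,0,0]},
    {"travel": [0,0,-0.06],"turn": [0,0,0]},
    {"travel": [0,0,-0.1],"turn": [0,0,0]},
    {"travel": [0,0,-0.13],"turn": [0,0,0]},
    {"travel": [0,0,-0.13],"turn": [0,0,0]},
  ],
  gripper=1.0,
)

```text
time: 15.45
position: [0.6246, 0.1583, 0.1574]
tool_rot: [2.126, 2.307, 0.014]
ft_force: [0.9, 0.4, 0.9]
grip_width: 0.948
grip_force: 0.0
```

```bash
python3 - <<'E'
from h import *
im,hsv,c=snap('w6')
cv2.imwrite('pics/w6c.png',cv2.resize(im[80:250,170:340],None,fx=3.5,fy=3.5))
plan((552,408,150,95))
E
```

```text
t 15.5 q [-0.51  0.35  0.28  1.59 -0.1   1.21 -0.13] F [ 0.3 -0.2  0.1] grip 84.6 0.0 pos [623.1 158.1 154.5]
(552, 408, 150, 95) travel [ 0.085  -0.0168  0.0015] turn [  0.33  -0.   -30.1 ]
(552, 408, 150, 95) travel [0.0819 0.0281 0.0015] turn [  0.    0.  -30.1]
(552, 408, 150, 95) travel [0.0568 0.0654 0.0015] turn [  0.    0.  -30.1]
```

View pics/w6c.png

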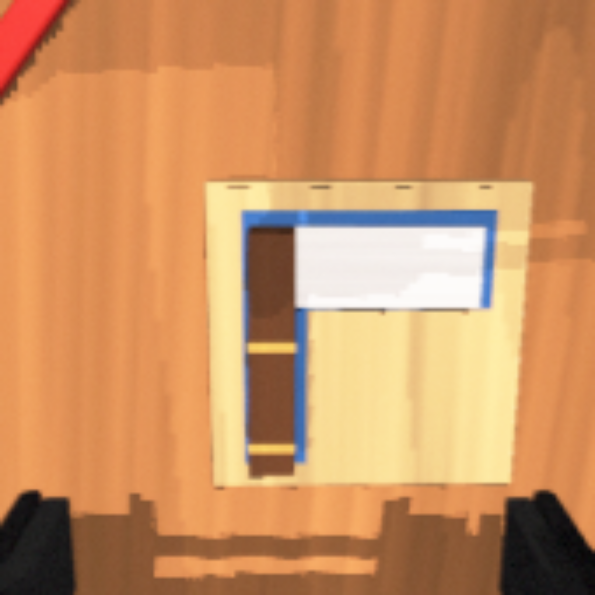

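The crop shows the square on the L, but with more blue at the blade's outer edge (crop row 211–227) than at its inner edge. I'll check the offset in numbers from the same picture.

```bash
python3 - <<'E'
from h import *
im=cv2.imread('pics/w6.png');hsv=cv2.cvtColor(im,cv2.COLOR_BGR2HSV);c=cam('wrist')
m=cv2.inRange(hsv,(0,0,150),(179,60,255));m[:,340:]=0;m[220:]=0
bl=[rect(cast(c,q,.009)) for q in contours(m,400)]
b=max(contours(cv2.inRange(hsv,(100,120,50),(125,255,255)),300),key=len);
print('blade',bl,'blue',rect(cast(c,b,.006)))
P=cast(c,b,.006)*1000;a=np.radians(4.75);U=P@np.array([[np.cos(a),-np.sin(a)],[np.sin(a),np.cos(a)]])
print('blue ext board-axes',U.min(0),U.max(0))
for x in bl: print('blade centre board-axes',x[0]@np.array([[np.cos(a),-np.sin(a)],[np.sin(a),np.cos(a)]]))
E
```

```text
Traceback (most recent call last):
ValueError: max() iterable argument is empty
```

```bash
python3 - <<'E'
from h import *
im=cv2.imread('pics/w6.png');hsv=cv2.cvtColor(im,cv2.COLOR_BGR2HSV);c=cam('wrist')
a=np.radians(4.75);A=np.array([[np.cos(a),-np.sin(a)],[np.sin(a),np.cos(a)]])
m=cv2.inRange(hsv,(0,0,150),(179,60,255));m[:,340:]=0;m[220:]=0
for q in contours(m,400):
    r=rect(cast(c,q,.009));print('blade',r,r[0]@A)
m=cv2.inRange(hsv,(100,100,50),(125,255,255));m[:,:220]=0;m[:,340:]=0;m[225:]=0
v,u=np.nonzero(m);U=cast(c,np.c_[u,v],.006)*1000@A
print('blue ext',U.min(0),U.max(0))
E
```

```text
blade (array([653.2, 190. ]), 62.8, 29.0, 6.9) [666.69014566 135.25712433]
blue ext [619.24973508  68.9429713 ] [698.52495297 152.80576052]
```

The measured offset is only 1–2 mm, so the square stays. The stone is next. I'll use the half-turn grip (yaw −85) to keep joint 7 in range at its board.

```bash
python3 - <<'E'
from h import *
plan((552,405,160,-85))
E
```

```text
t 15.5 q [-0.51  0.35  0.28  1.59 -0.1   1.21 -0.13] F [ 0.3 -0.2  0.1] grip 84.6 0.0 pos [623.1 158.1 154.5]
(552, 405, 160, -85) travel [ 0.084  -0.0169 -0.0018] turn [ 0.28 -0.16 29.9 ]
(552, 405, 160, -85) travel [ 0.0644 -0.0565 -0.0018] turn [ 0.   0.  29.9]
(552, 405, 160, -85) travel [ 0.0277 -0.0811 -0.0018] turn [ 0.   0.  29.9]
```

Call:
step_arm(
  commands=[
    {"travel": [0.025,-0.005,0],"turn": [0,0,8]},
    {"travel": [0.045,-0.009,0],"turn": [0,0,16]},
    {"travel": [0.065,-0.013,-0.002],"turn": [0,0,23]},
    {"travel": [0.084,-0.017,-0.002],"turn": [0.3,-0.2,30]},
  ],
)

```text
time: 15.9
position: [0.5963, 0.2406, 0.152]
tool_rot: [-2.657, -1.674, 0.013]
ft_force: [0.1, -0.1, 0.6]
grip_width: 0.997
grip_force: 0.0
```

Call:
step_arm(
  commands=[
    {"travel": [0.016,-0.014,0],"turn": [0,0,8]},
    {"travel": [0.032,-0.028,0],"turn": [0,0,16]},
    {"travel": [0.048,-0.042,-0.002],"turn": [0,0,23]},
    {"travel": [0.064,-0.056,-0.002],"turn": [0,0,30]},
  ],
)

```text
time: 16.3
position: [0.5732, 0.3223, 0.1538]
tool_rot: [3.0, 0.929, -0.013]
ft_force: [-0.5, -0.6, -0.3]
grip_width: 1.001
grip_force: 0.0
```

Call:
step_arm(
  commands=[
    {"travel": [0.008,-0.024,0],"turn": [0,0,8]},
    {"travel": [0.016,-0.046,0],"turn": [0,0,16]},
    {"travel": [0.023,-0.066,-0.002],"turn": [0,0,23]},
    {"travel": [0.028,-0.081,-0.002],"turn": [0,0,30]},
    {"travel": [0.028,-0.081,-0.002],"turn": [0,0,30]},
  ],
)

```text
time: 16.8
position: [0.5486, 0.4073, 0.1553]
tool_rot: [3.136, 0.136, -0.014]
ft_force: [-0.7, 0.9, 0.1]
grip_width: 1.002
grip_force: 0.0
```

Call:
step_arm(
  commands=[
    {"travel": [0,0,0],"turn": [0,0,0]},
    {"travel": [0,0,0],"turn": [0,0,0]},
    {"travel": [0,0,0],"turn": [0,0,0]},
  ],
)

```text
time: 17.1
position: [0.552, 0.4026, 0.1573]
tool_rot: [3.136, 0.127, -0.009]
ft_force: [1.1, 0.1, -0.1]
grip_width: 1.005
grip_force: 0.0
```

```bash
python3 - <<'E'
from h import *
im,hsv,c=snap('w7')
m=cv2.inRange(hsv,(0,140,60),(11,255,255))
m=cv2.morphologyEx(m,cv2.MORPH_OPEN,np.ones((7,7)))
for q in contours(m,300): print('br',q.min(0),q.max(0),rect(cast(c,q,.025)))
plan((552,405,160,-85))
E
```

```text
br [360 184] [411 230] (array([533.8, 249.6]), 83.6, 13.2, 54.9)
br [222 138] [269 225] (array([549.9, 408.9]), 98.8, 50.6, 4.6)
br [133 133] [164 158] (array([583.1, 513.8]), 33.9, 19.1, 68.6)
br [245   4] [359  86] (array([687.4, 366.9]), 101.6, 53.6, 83.1)
t 17.15 q [-0.99  0.46  0.43  1.47 -0.2   1.26 -2.02] F [-0.9  0.5 -0.1] grip 87.1 0.0 pos [551.9 402.9 157.5]
(552, 405, 160, -85) travel [ 0.0003 -0.0021 -0.0025] turn [ 0.13  0.33 -0.36]
```

View pics/w7.png

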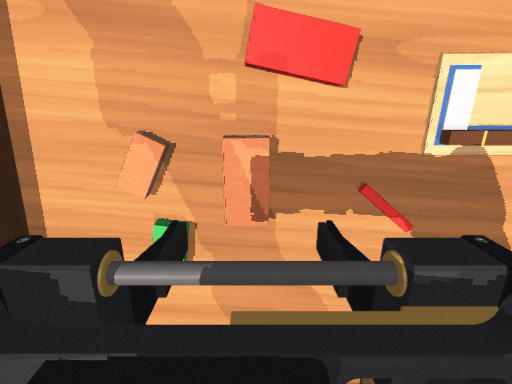

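The stone is at columns 222–269, rows 138–225, measured 99×51 mm at (550,409), 4.6°. That is the larger brown one; the smaller twin is at (145,165), red at (303,45) and green at (170,235).

```bash
python3 - <<'E'
from h import *
plan((549.9,408.9,17.5,-85.4))
E
```

```text
t 17.15 q [-0.99  0.46  0.43  1.47 -0.2   1.26 -2.02] F [-0.9  0.5 -0.1] grip 87.1 0.0 pos [551.9 402.9 157.5]
(549.9, 408.9, 17.5, -85.4) travel [-0.0007 -0.0065  0.14  ] turn [0.13 0.33 0.04]
```

Call:
step_arm(
  commands=[
    {"travel": [-0.001,-0.0065,0.04],"turn": [0.1,0.3,0]},
    {"travel": [-0.001,-0.0065,0.085],"turn": [0.1,0.3,0]},
    {"travel": [-0.001,-0.0065,0.115],"turn": [0.1,0.3,0]},
    {"travel": [-0.001,-0.0065,0.13],"turn": [0.1,0.3,0]},
    {"travel": [-0.001,-0.0065,0.135],"turn": [0.1,0.3,0]},
  ],
)

```text
time: 17.65
position: [0.5484, 0.4093, 0.0208]
tool_rot: [3.137, 0.128, -0.004]
ft_force: [0.4, 0.1, 0.5]
grip_width: 0.998
grip_force: 0.0
```

Call:
step_arm(
  commands=[
    {"travel": [0,0,0],"turn": [0,0,0]},
    {"travel": [0,0,0],"turn": [0,0,0]},
    {"travel": [0,0,0],"turn": [0,0,0]},
  ],
)

```text
time: 17.95
position: [0.5502, 0.4112, 0.0246]
tool_rot: [-3.137, -0.129, -0.003]
ft_force: [-0.1, 0.6, -0.4]
grip_width: 1.002
grip_force: 0.0
```

```bash
python3 - <<'E'
from h import *
plan((549.9,408.9,17.5,-85.4))
E
```

```text
t 17.95 q [-0.97  0.58  0.4   1.57 -0.25  1.03 -2.  ] F [-0.1  0.6 -0.4] grip 87.2 0.0 pos [550.2 411.2  24.6]
(549.9, 408.9, 17.5, -85.4) travel [-0.0005  0.0023  0.0071] turn [-0.11 -0.13  0.1 ]
```

Call:
step_arm(
  commands=[
    {"travel": [0,0.002,0.003],"turn": [0,0,0]},
    {"travel": [0,0.002,0.006],"turn": [0,0,0]},
    {"travel": [0,0.002,0.006],"turn": [0,0,0]},
  ],
)

```text
time: 18.25
position: [0.5488, 0.4081, 0.0161]
tool_rot: [3.138, 0.129, -0.002]
ft_force: [-0.4, 0.1, 0.1]
grip_width: 0.996
grip_force: 0.0
```

Call:
step_arm(
  commands=[
    {"travel": [0,0,0],"turn": [0,0,0]},
    {"travel": [0,0,0],"turn": [0,0,0]},
    {"travel": [0,0,0],"turn": [0,0,0]},
    {"travel": [0,0,0],"turn": [0,0,0]},
    {"travel": [0,0,0],"turn": [0,0,0]},
  ],
  gripper=0.4,
  force=30,
)

```text
time: 18.75
position: [0.5491, 0.4085, 0.0165]
tool_rot: [3.139, 0.129, -0.001]
ft_force: [0.2, 0.4, -0.2]
grip_width: 0.628
grip_force: 0.0
```

Call:
step_arm(
  commands=[
    {"travel": [0,0,0],"turn": [0,0,0]},
    {"travel": [0,0,0],"turn": [0,0,0]},
    {"travel": [0,0,0],"turn": [0,0,0]},
  ],
)

```text
time: 19.05
position: [0.5491, 0.4084, 0.0165]
tool_rot: [3.139, 0.129, -0.001]
ft_force: [0.1, 0.3, 0.1]
grip_width: 0.572
grip_force: 30.0
```

```bash
python3 - <<'E'
from h import *
plan((549.9,408.9,160,-85.4),(640,-60,155,-27.5))
E
```

```text
t 19.05 q [-0.97  0.59  0.39  1.58 -0.25  1.02 -1.99] F [0.1 0.3 0.1] grip 49.7 30.0 pos [549.1 408.4  16.5]
(549.9, 408.9, 160, -85.4) travel [ 0.0008 -0.0004 -0.1435] turn [0.01 0.03 0.1 ]
(640, -60, 155, -27.5) travel [0.0261 0.2373 0.0025] turn [  0.     0.   -28.95]
(640, -60, 155, -27.5) travel [-0.092   0.2203  0.0025] turn [  0.     0.   -28.95]
```

Call:
step_arm(
  commands=[
    {"travel": [0,0,-0.015],"turn": [0,0,0]},
    {"travel": [0,0,-0.045],"turn": [0,0,0]},
    {"travel": [0,0,-0.085],"turn": [0,0,0]},
    {"travel": [0,0,-0.12],"turn": [0,0,0]},
    {"travel": [0,0,-0.145],"turn": [0,0,0]},
  ],
)

```text
time: 19.55
position: [0.5499, 0.4087, 0.1653]
tool_rot: [-3.137, -0.128, -0.003]
ft_force: [0.6, 0.8, -2.1]
grip_width: 0.57
grip_force: 30.0
```

Call:
step_arm(
  commands=[
    {"travel": [0.004,0.04,0],"turn": [0,0,-5]},
    {"travel": [0.01,0.087,0],"turn": [0,0,-11]},
    {"travel": [0.015,0.137,0],"turn": [0,0,-17]},
    {"travel": [0.02,0.187,0],"turn": [0,0,-23]},
    {"travel": [0.026,0.235,0],"turn": [0,0,-29]},
  ],
)

```text
time: 20.05
position: [0.5942, 0.1741, 0.1624]
tool_rot: [-3.005, -0.917, 0.0]
ft_force: [0.4, -0.4, -2.8]
grip_width: 0.572
grip_force: 30.0
```

Call:
step_arm(
  commands=[
    {"travel": [-0.02,0.046,0],"turn": [0,0,-6]},
    {"travel": [-0.038,0.092,0],"turn": [0,0,-12]},
    {"travel": [-0.057,0.136,0],"turn": [0,0,-18]},
    {"travel": [-0.076,0.18,0],"turn": [0,0,-24]},
    {"travel": [-0.092,0.22,0],"turn": [0,0,-29]},
  ],
)

```text
time: 20.55
position: [0.6396, -0.0607, 0.1625]
tool_rot: [2.681, 1.638, -0.001]
ft_force: [0.9, 0.4, -2.3]
grip_width: 0.572
grip_force: 30.0
```

Call:
step_arm(
  commands=[
    {"travel": [0,0,0],"turn": [0,0,0]},
    {"travel": [0,0,0],"turn": [0,0,0]},
    {"travel": [0,0,0],"turn": [0,0,0]},
  ],
)

```text
time: 20.85
position: [0.6397, -0.056, 0.1617]
tool_rot: [-2.681, -1.635, 0.0]
ft_force: [-0.3, -0.5, -3.1]
grip_width: 0.572
grip_force: 30.0
```

```bash
python3 - <<'E'
from h import *
im,hsv,c=snap('w8')
m=cv2.inRange(hsv,(100,120,50),(125,255,255))
for q in contours(m,300): print('blue',q.min(0),q.max(0),rect(cast(c,q,.006)))
plan((640,-60,155,-27.5))
E
```

```text
blue [296 202] [337 257] (array([ 677.7, -150.8]), 75.7, 49.0, 62.3)
t 20.9 q [-0.33  0.37  0.47  1.58 -0.18  1.23 -0.3 ] F [ 0.2  0.  -2.7] grip 49.6 30.0 pos [639.8 -55.4 161.6]
(640, -60, 155, -27.5) travel [-0.004   0.0023  0.0066] turn [-0.07 -0.03  0.34]
```

View pics/w8.png

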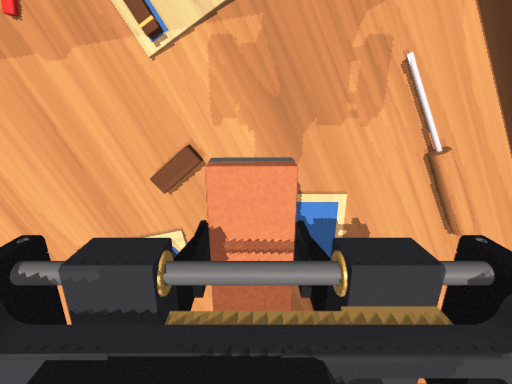

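The stone is held with its near end at (208–297, 158). The stone board peeks out at (296–345, 195–257), partly hidden by a finger, so I'm shifting to see it whole.

Call:
step_arm(
  commands=[
    {"travel": [-0.03,-0.005,0],"turn": [0,0,0]},
    {"travel": [-0.065,-0.01,0],"turn": [0,0,0]},
    {"travel": [-0.09,-0.01,0],"turn": [0,0,0]},
    {"travel": [-0.09,-0.01,0],"turn": [0,0,0]},
    {"travel": [-0.09,-0.01,0],"turn": [0,0,0]},
  ],
)

```text
time: 21.4
position: [0.5899, -0.1317, 0.1619]
tool_rot: [-2.682, -1.635, -0.001]
ft_force: [0.3, 0.9, -2.3]
grip_width: 0.573
grip_force: 30.0
```

Call:
step_arm(
  commands=[
    {"travel": [0,0,0],"turn": [0,0,0]},
    {"travel": [0,0,0],"turn": [0,0,0]},
  ],
)

```text
time: 21.6
position: [0.5904, -0.1309, 0.1615]
tool_rot: [-2.68, -1.638, 0.0]
ft_force: [-0.5, -0.1, -2.4]
grip_width: 0.572
grip_force: 30.0
```

```bash
python3 - <<'E'
from h import *
im,hsv,c=snap('w9')
m=cv2.inRange(hsv,(100,120,50),(125,255,255))
for q in contours(m,300): print('blue',q.min(0),q.max(0),rect(cast(c,q,.006)))
plan((670.2,-159.5,100,-27.4))
E
```

```text
blue [300 127] [354 214] (array([ 668.4, -162.9]), 104.3, 54.8, 62.6)
t 21.65 q [-0.25  0.29  0.51  1.68 -0.15  1.21 -0.18] F [ 0.4 -0.6 -2.9] grip 49.8 30.0 pos [ 590.2 -131.3  161.4]
(670.2, -159.5, 100, -27.4) travel [0.0114 0.0841 0.0614] turn [-0.04  0.01  0.26]
```

```bash
python3 - <<'E'
from h import *
plan((668,-163.6,50,-27.4))
E
```

```text
t 21.65 q [-0.25  0.29  0.51  1.68 -0.15  1.21 -0.18] F [ 0.4 -0.6 -2.9] grip 49.8 30.0 pos [ 590.2 -131.3  161.4]
(668, -163.6, 50, -27.4) travel [0.0068 0.084  0.1114] turn [-0.04  0.01  0.26]
```

Call:
step_arm(
  commands=[
    {"travel": [0.004,0.04,0.01],"turn": [0,0,0.2]},
    {"travel": [0.007,0.075,0.035],"turn": [0,0,0.2]},
    {"travel": [0.007,0.084,0.07],"turn": [0,0,0.2]},
    {"travel": [0.007,0.084,0.1],"turn": [0,0,0.2]},
    {"travel": [0.007,0.084,0.111],"turn": [0,0,0.2]},
  ],
)

```text
time: 22.15
position: [0.6653, -0.164, 0.0459]
tool_rot: [-2.681, -1.629, 0.009]
ft_force: [-0.7, 0.3, -2.0]
grip_width: 0.574
grip_force: 30.0
```

Call:
step_arm(
  commands=[
    {"travel": [0,0,0],"turn": [0,0,0]},
    {"travel": [0,0,0],"turn": [0,0,0]},
    {"travel": [0,0,0.01],"turn": [0,0,0]},
    {"travel": [0,0,0.015],"turn": [0,0,0]},
    {"travel": [0,0,0.018],"turn": [0,0,0]},
  ],
)

```text
time: 22.65
position: [0.6674, -0.1652, 0.0325]
tool_rot: [-2.685, -1.63, 0.0]
ft_force: [0.6, -0.2, -1.9]
grip_width: 0.571
grip_force: 30.0
```

Call:
step_arm(
  commands=[
    {"travel": [0,0,0.001],"turn": [0,0,0]},
    {"travel": [0,0,0.001],"turn": [0,0,0]},
    {"travel": [0,0,0.001],"turn": [0,0,0]},
  ],
)

```text
time: 22.95
position: [0.6676, -0.1655, 0.0318]
tool_rot: [2.686, 1.63, -0.0]
ft_force: [0.4, -0.5, -2.2]
grip_width: 0.572
grip_force: 30.0
```

```bash
python3 - <<'E'
from h import *
plan((668,-163.6,22.5,-27.4))
E
```

```text
t 22.95 q [-0.14  0.59  0.47  1.57 -0.3   1.05 -0.07] F [ 0.4 -0.5 -2.2] grip 49.7 30.0 pos [ 667.6 -165.5   31.8]
(668, -163.6, 22.5, -27.4) travel [ 0.0019 -0.0005  0.0093] turn [-0.    0.02 -0.1 ]
```

Call:
step_arm(
  commands=[
    {"travel": [0.002,-0.0005,0.004],"turn": [0,0,0]},
    {"travel": [0.002,-0.0005,0.006],"turn": [0,0,0]},
    {"travel": [0.002,-0.0005,0.007],"turn": [0,0,0]},
    {"travel": [0.002,-0.0005,0.008],"turn": [0,0,0]},
    {"travel": [0.002,-0.0005,0.008],"turn": [0,0,0]},
  ],
)

```text
time: 23.45
position: [0.6678, -0.1635, 0.0233]
tool_rot: [-2.686, -1.63, 0.001]
ft_force: [-0.9, -0.4, -2.1]
grip_width: 0.574
grip_force: 30.0
```

Call:
step_arm(
  commands=[
    {"travel": [0,0,0.0005],"turn": [0,0,0]},
    {"travel": [0,0,0.001],"turn": [0,0,0]},
    {"travel": [0,0,0.001],"turn": [0,0,0]},
  ],
)

```text
time: 23.75
position: [0.668, -0.1635, 0.0226]
tool_rot: [-2.686, -1.63, 0.001]
ft_force: [0.4, 1.3, -2.7]
grip_width: 0.573
grip_force: 30.0
```

Call:
step_arm(
  commands=[
    {"travel": [0,0,0.0005],"turn": [0,0,0]},
    {"travel": [0,0,0.001],"turn": [0,0,0]},
    {"travel": [0,0,0.001],"turn": [0,0,0]},
  ],
)

```text
time: 24.05
position: [0.668, -0.1634, 0.0225]
tool_rot: [-2.686, -1.63, 0.0]
ft_force: [-3.4, 1.3, 6.2]
grip_width: 0.572
grip_force: 30.0
```

Call:
step_arm(
  commands=[
    {"travel": [0,0,-0.0005],"turn": [0,0,0]},
    {"travel": [0,0,-0.0005],"turn": [0,0,0]},
    {"travel": [0,0,-0.0005],"turn": [0,0,0]},
    {"travel": [0,0,-0.0005],"turn": [0,0,0]},
    {"travel": [0,0,-0.0005],"turn": [0,0,0]},
  ],
  gripper=1.0,
)

```text
time: 24.55
position: [0.668, -0.1634, 0.0218]
tool_rot: [-2.686, -1.63, 0.001]
ft_force: [0.8, -0.8, -0.1]
grip_width: 0.936
grip_force: 0.0
```

Call:
step_arm(
  commands=[
    {"travel": [0,0,-0.02],"turn": [0,0,0]},
    {"travel": [0,0,-0.06],"turn": [0,0,0]},
    {"travel": [0,0,-0.11],"turn": [0,0,0]},
    {"travel": [0,0,-0.16],"turn": [0,0,0]},
    {"travel": [0,0,-0.21],"turn": [0,0,0]},
  ],
)

```text
time: 25.05
position: [0.6678, -0.1634, 0.234]
tool_rot: [2.686, 1.629, -0.001]
ft_force: [1.6, -0.3, -0.1]
grip_width: 1.0
grip_force: 0.0
```

Call:
step_arm(
  commands=[
    {"travel": [0,0,0],"turn": [0,0,0]},
    {"travel": [0,0,0],"turn": [0,0,0]},
    {"travel": [0,0,0],"turn": [0,0,0]},
  ],
)

```text
time: 25.35
position: [0.6674, -0.163, 0.2305]
tool_rot: [-2.684, -1.629, 0.003]
ft_force: [0.2, -0.4, -1.4]
grip_width: 1.001
grip_force: 0.0
```

```bash
python3 - <<'E'
from h import *
im,hsv,c=snap('w10')
m=cv2.inRange(hsv,(0,140,60),(11,255,255));m=cv2.morphologyEx(m,cv2.MORPH_OPEN,np.ones((7,7)))
for q in contours(m,300): print('br',q.min(0),q.max(0),rect(cast(c,q,.031)))
t=ctrl.get_image("top")[:,:,::-1].copy();cv2.imwrite('pics/top2.png',t)
ct=cam('top');h=cv2.cvtColor(t,cv2.COLOR_BGR2HSV)
cv2.imwrite('pics/mix.png',np.hstack([cv2.resize(im[60:260,150:350],(400,400)),cv2.resize(t[222:262,317:357],(400,400),interpolation=cv2.INTER_NEAREST)]))
E
```

```text
br [235 159] [270 202] (array([ 659.2, -176.5]), 60.2, 48.4, 62.6)
br [234 130] [271 160] (array([ 681.4, -133.8]), 48.3, 38.7, -27.5)
br [108  75] [145 114] (array([573.1,  -8.3]), 57.1, 22.5, 12.9)
```

View pics/mix.png

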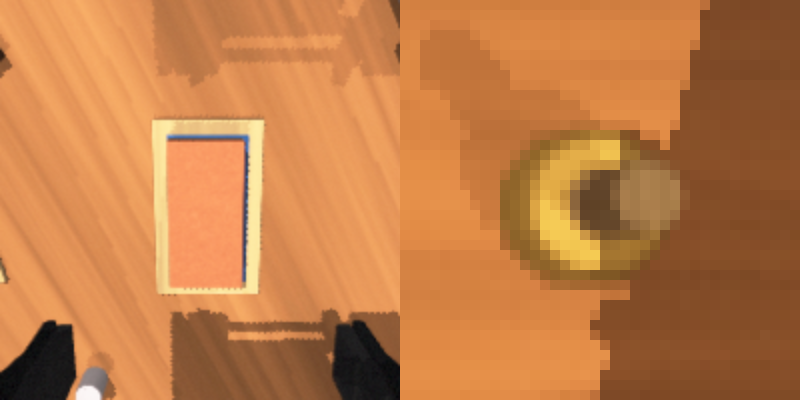

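Left: the stone lies on its rectangle, with thin blue on the top and right edges, about 1 mm off. Right: the mallet's handle top is at about top-pixel (341.5,241.7) and its head is centred near (335.5,242.7).

```bash
python3 - <<'E'
from h import *
c=cam('top')
print(cast(c,(341.3,241.5),.15)*1000,cast(c,(335.3,242.5),.03)*1000)
p=(cast(c,(341.3,241.5),.15)[0]*1000+[-1.5,-3.7])
plan((*p,225,-27.4))
E
```

```text
[[ 380.88417527 -269.22724806]] [[ 380.98415286 -269.22626867]]
t 25.45 q [-0.18  0.44  0.53  1.37 -0.22  1.4  -0.13] F [-0.3 -0.4  0.2] grip 87.0 0.0 pos [ 667.2 -162.9  229.8]
(np.float64(379.3841752651267), np.float64(-272.9272480600314), 225, -27.4) travel [-0.1152 -0.1022  0.003 ] turn [-0.22  0.09 -0.05]
(np.float64(379.3841752651267), np.float64(-272.9272480600314), 225, -27.4) travel [-0.1151 -0.1024  0.0024] turn [ 0.    0.   -0.05]
```

Call:
step_arm(
  commands=[
    {"travel": [-0.03,-0.027,0],"turn": [0,0,0]},
    {"travel": [-0.063,-0.056,0],"turn": [0,0,0]},
    {"travel": [-0.096,-0.085,0],"turn": [0,0,0]},
    {"travel": [-0.129,-0.114,0.002],"turn": [-0.2,0.1,0]},
    {"travel": [-0.162,-0.144,0.003],"turn": [-0.2,0.1,0]},
  ],
)

```text
time: 25.95
position: [0.4631, -0.2408, 0.2275]
tool_rot: [2.685, 1.63, 0.001]
ft_force: [-0.2, -0.4, 1.0]
grip_width: 1.001
grip_force: 0.0
```

Call:
step_arm(
  commands=[
    {"travel": [-0.033,-0.03,0],"turn": [0,0,0]},
    {"travel": [-0.06,-0.053,0.002],"turn": [0,0,0]},
    {"travel": [-0.068,-0.061,0.002],"turn": [0,0,0]},
    {"travel": [-0.068,-0.061,0.002],"turn": [0,0,0]},
    {"travel": [-0.068,-0.061,0.002],"turn": [0,0,0]},
  ],
)

```text
time: 26.45
position: [0.3811, -0.2718, 0.2266]
tool_rot: [2.683, 1.631, 0.005]
ft_force: [0.3, -0.2, 0.4]
grip_width: 1.002
grip_force: 0.0
```

```bash
python3 - <<'E'
from h import *
im,hsv,c=snap('w11')
import pickle;pickle.dump(c,open('pics/w11.pkl','wb'))
plan((379.4,-272.9,115,-27.4))
E
```

```text
t 26.5 q [-0.11 -0.11  0.64  1.92  0.06  1.31  0.03] F [ 0.2  0.3 -0.2] grip 87.2 0.0 pos [ 381.4 -271.7  226.6]
(379.4, -272.9, 115, -27.4) travel [-0.0021 -0.0016  0.1116] turn [ 0.17 -0.06  0.02]
```

View pics/w11.png

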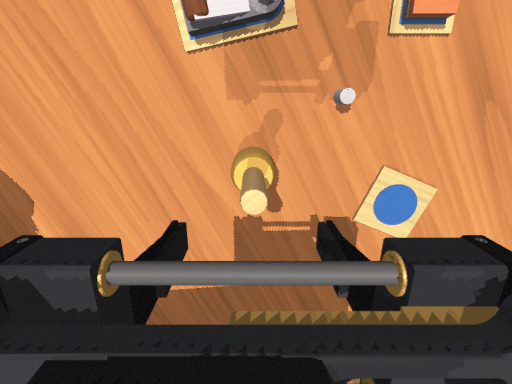

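The handle top is at (254,202) and the brass head around (253,170). The mallet board's blue disc is at (396,205). The shifted small cylinder at (345,95) isn't part of the job.

```bash
python3 - <<'E'
from h import *
import pickle
im=cv2.imread('pics/w11.png');hsv=cv2.cvtColor(im,cv2.COLOR_BGR2HSV);c=pickle.load(open('pics/w11.pkl','rb'))
m=cv2.inRange(hsv,(100,120,50),(125,255,255))
for q in contours(m,300):
    u=q.min(0)
    if u[0]>350 and u[1]>150: print('disc',u,q.max(0),cv2.minEnclosingCircle((cast(c,q,.006)*1000).astype(np.float32)),rect(cast(c,q,.006)))
sub=hsv[185:222,236:274];print(sub[17,18],sub[17,::4].tolist(),sub[::4,18].tolist())
print('top',cast(c,(254,202),.15)*1000,'head', cast(c,(252.8,170),.05)*1000)
E
```

```text
disc [374 185] [416 224] ((541.148193359375, -419.2989807128906), 31.375560760498047) (array([ 541.2, -419.7]), 61.5, 61.4, 44.2)
[ 23  92 253] [[13, 155, 234], [16, 124, 212], [22, 96, 252], [23, 92, 253], [25, 84, 254], [23, 95, 253], [23, 95, 253], [22, 99, 250], [12, 148, 134], [12, 155, 138]] [[16, 119, 161], [17, 118, 198], [24, 91, 253], [23, 93, 252], [24, 85, 254], [23, 92, 253], [22, 99, 251], [22, 101, 250], [12, 156, 137], [12, 156, 141]]
top [[ 381.6084319  -272.22333399]] head [[ 383.85869274 -267.1081094 ]]
```

```bash
python3 - <<'E'
from h import *
import pickle
im=cv2.imread('pics/w11.png');hsv=cv2.cvtColor(im,cv2.COLOR_BGR2HSV);c=pickle.load(open('pics/w11.pkl','rb'))
m=cv2.inRange(hsv,(18,60,235),(30,112,255));m[:180]=0;m[225:]=0;m[:,:230]=0;m[:,280:]=0
q=max(contours(m,50),key=cv2.contourArea);P=(cast(c,q,.15)*1000).astype(np.float32);print(q.min(0),q.max(0),cv2.minEnclosingCircle(P));p=rect(P/1000)[0];print(p)
plan((*p,115,-27.4))
E
```

```text
[241 190] [266 214] ((381.2551574707031, -271.7754211425781), 11.816752433776855)
[ 381.1 -272.2]
t 26.5 q [-0.11 -0.11  0.64  1.92  0.06  1.31  0.03] F [ 0.2  0.3 -0.2] grip 87.2 0.0 pos [ 381.4 -271.7  226.6]
(np.float64(381.1), np.float64(-272.2), 115, -27.4) travel [-0.0006 -0.0004  0.1116] turn [ 0.17 -0.06  0.02]
```

Call:
step_arm(
  commands=[
    {"travel": [0,0,0.03],"turn": [0.2,0,0]},
    {"travel": [0,0,0.065],"turn": [0.2,0,0]},
    {"travel": [0,0,0.09],"turn": [0.2,0,0]},
    {"travel": [0,0,0.103],"turn": [0.2,0,0]},
    {"travel": [0,0,0.109],"turn": [0.2,0,0]},
  ],
)

```text
time: 27.0
position: [0.3806, -0.272, 0.1166]
tool_rot: [-2.683, -1.631, 0.002]
ft_force: [0.2, -0.1, -0.1]
grip_width: 0.998
grip_force: 0.0
```

Call:
step_arm(
  commands=[
    {"travel": [0,0,0],"turn": [0,0,0]},
    {"travel": [0,0,0],"turn": [0,0,0]},
    {"travel": [0,0,0],"turn": [0,0,0]},
  ],
)

```text
time: 27.3
position: [0.3813, -0.2732, 0.119]
tool_rot: [2.685, 1.63, 0.004]
ft_force: [1.0, -0.0, 0.2]
grip_width: 0.998
grip_force: 0.0
```

```bash
python3 - <<'E'
from h import *
plan((381.2,-272.0,115,-27.4))
E
```

```text
t 27.3 q [-0.1   0.02  0.68  2.05 -0.02  1.07  0.11] F [ 1.  -0.   0.2] grip 86.8 0.0 pos [ 381.3 -273.2  119. ]
(381.2, -272.0, 115, -27.4) travel [ 0.001  -0.0007  0.004 ] turn [ 0.1  -0.09 -0.09]
```

Call:
step_arm(
  commands=[
    {"travel": [0.001,-0.0007,0.002],"turn": [0,0,0]},
    {"travel": [0.001,-0.0007,0.003],"turn": [0,0,0]},
    {"travel": [0.001,-0.0007,0.003],"turn": [0,0,0]},
  ],
)

```text
time: 27.6
position: [0.3802, -0.2715, 0.115]
tool_rot: [-2.685, -1.629, -0.002]
ft_force: [0.6, 0.0, -0.6]
grip_width: 0.997
grip_force: 0.0
```

Call:
step_arm(
  commands=[
    {"travel": [0,0,0],"turn": [0,0,0]},
    {"travel": [0,0,0],"turn": [0,0,0]},
    {"travel": [0,0,0],"turn": [0,0,0]},
    {"travel": [0,0,0],"turn": [0,0,0]},
    {"travel": [0,0,0],"turn": [0,0,0]},
  ],
  gripper=0.15,
  force=40,
)

```text
time: 28.1
position: [0.3802, -0.2716, 0.1149]
tool_rot: [-2.685, -1.629, -0.001]
ft_force: [-0.1, -0.1, 0.4]
grip_width: 0.632
grip_force: 0.0
```

Call:
step_arm(
  commands=[
    {"travel": [0,0,0],"turn": [0,0,0]},
    {"travel": [0,0,0],"turn": [0,0,0]},
    {"travel": [0,0,0],"turn": [0,0,0]},
    {"travel": [0,0,0],"turn": [0,0,0]},
    {"travel": [0,0,0],"turn": [0,0,0]},
  ],
)

```text
time: 28.6
position: [0.3803, -0.2715, 0.1148]
tool_rot: [-2.685, -1.629, -0.001]
ft_force: [0.5, -0.6, -1.5]
grip_width: 0.291
grip_force: 39.9
```

```bash
python3 - <<'E'
from h import *
plan((381.3,-272,170,-27.4),(541.2,-419.5,170,-27.4))
E
```

```text
t 28.6 q [-0.1   0.02  0.68  2.06 -0.02  1.07  0.11] F [ 0.5 -0.6 -1.5] grip 25.3 39.9 pos [ 380.3 -271.5  114.8]
(381.3, -272, 170, -27.4) travel [ 0.0001  0.0011 -0.0552] turn [-0.02 -0.07 -0.1 ]
(541.2, -419.5, 170, -27.4) travel [-0.0574  0.2098  0.    ] turn [0. 0. 0.]
```

Call:
step_arm(
  commands=[
    {"travel": [0,0,-0.008],"turn": [0,0,0]},
    {"travel": [0,0,-0.02],"turn": [0,0,0]},
    {"travel": [0,0,-0.035],"turn": [0,0,0]},
    {"travel": [0,0,-0.05],"turn": [0,0,0]},
    {"travel": [0,0,-0.06],"turn": [0,0,0]},
  ],
)

```text
time: 29.1
position: [0.3805, -0.2719, 0.1766]
tool_rot: [2.686, 1.629, 0.003]
ft_force: [0.8, -0.9, -3.1]
grip_width: 0.291
grip_force: 39.9
```

Call:
step_arm(
  commands=[
    {"travel": [-0.004,0.015,0],"turn": [0,0,0]},
    {"travel": [-0.01,0.037,0],"turn": [0,0,0]},
    {"travel": [-0.017,0.062,0],"turn": [0,0,0]},
    {"travel": [-0.024,0.088,0],"turn": [0,0,0]},
    {"travel": [-0.031,0.113,0],"turn": [0,0,0]},
  ],
)

```text
time: 29.6
position: [0.4671, -0.3515, 0.175]
tool_rot: [-2.684, -1.63, -0.001]
ft_force: [-0.2, 0.4, -3.3]
grip_width: 0.29
grip_force: 39.9
```

Call:
step_arm(
  commands=[
    {"travel": [-0.007,0.025,0],"turn": [0,0,0]},
    {"travel": [-0.014,0.05,0],"turn": [0,0,0]},
    {"travel": [-0.02,0.073,0],"turn": [0,0,0]},
    {"travel": [-0.024,0.088,0],"turn": [0,0,0]},
    {"travel": [-0.0265,0.097,0],"turn": [0,0,0]},
  ],
)

```text
time: 30.1
position: [0.5408, -0.4198, 0.1742]
tool_rot: [-2.684, -1.63, 0.0]
ft_force: [-0.3, 0.2, -3.6]
grip_width: 0.292
grip_force: 39.9
```

Call:
step_arm(
  commands=[
    {"travel": [0,0,0],"turn": [0,0,0]},
    {"travel": [0,0,0],"turn": [0,0,0]},
    {"travel": [0,0,0],"turn": [0,0,0]},
  ],
)

```text
time: 30.4
position: [0.5394, -0.4189, 0.1749]
tool_rot: [-2.684, -1.629, -0.002]
ft_force: [-0.4, -0.0, -2.8]
grip_width: 0.293
grip_force: 39.9
```

```bash
python3 - <<'E'
from h import *
plan((541.2,-419.5,130,-27.4))
im,hsv,c=snap('w12')
E
```

```text
t 30.4 q [ 0.12  0.49  0.69  1.46 -0.32  1.3   0.36] F [-0.4 -0.  -2.8] grip 25.5 39.9 pos [ 539.4 -418.9  174.9]
(541.2, -419.5, 130, -27.4) travel [0.0003 0.0019 0.0449] turn [-0.06 -0.11 -0.1 ]
```

View pics/w12.png

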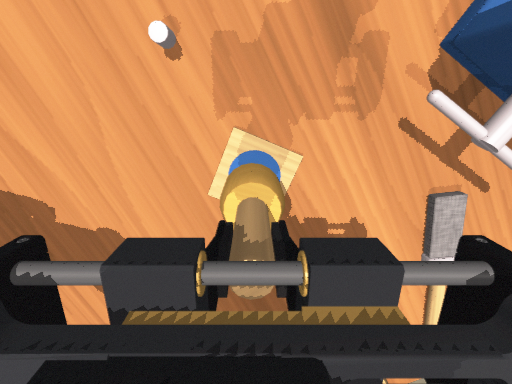

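The mallet hangs upright, with its head at (252,190) over the blue disc at (255,165), since the camera looks at it obliquely. Lowering.

Call:
step_arm(
  commands=[
    {"travel": [0,0.001,0.012],"turn": [0,0,0]},
    {"travel": [0,0.001,0.026],"turn": [0,0,0]},
    {"travel": [0,0.0015,0.037],"turn": [0,0,0]},
    {"travel": [0,0.0015,0.043],"turn": [0,0,0]},
    {"travel": [0,0.0015,0.045],"turn": [0,0,0]},
  ],
)

```text
time: 30.95
position: [0.5406, -0.4196, 0.128]
tool_rot: [-2.683, -1.628, 0.0]
ft_force: [-1.2, 0.5, -3.6]
grip_width: 0.287
grip_force: 39.9
```

Call:
step_arm(
  commands=[
    {"travel": [0,0,0],"turn": [0,0,0]},
    {"travel": [0,0,0],"turn": [0,0,0]},
    {"travel": [0,0,0],"turn": [0,0,0]},
  ],
)

```text
time: 31.25
position: [0.5416, -0.4206, 0.1304]
tool_rot: [2.686, 1.63, 0.002]
ft_force: [-0.2, -0.1, -3.1]
grip_width: 0.291
grip_force: 39.9
```

```bash
python3 - <<'E'
from h import *
plan((541.2,-419.5,121,-27.4))
E
```

```text
t 31.25 q [ 0.13  0.53  0.68  1.5  -0.34  1.23  0.38] F [-0.2 -0.1 -3.1] grip 25.3 39.9 pos [ 541.6 -420.6  130.4]
(541.2, -419.5, 121, -27.4) travel [ 0.0008 -0.0008  0.0094] turn [ 0.04 -0.06 -0.1 ]
```

Call:
step_arm(
  commands=[
    {"travel": [0.0008,-0.0005,0.003],"turn": [0,0,0]},
    {"travel": [0.0008,-0.0005,0.005],"turn": [0,0,0]},
    {"travel": [0.0008,-0.0005,0.007],"turn": [0,0,0]},
    {"travel": [0.0008,-0.0005,0.008],"turn": [0,0,0]},
    {"travel": [0.0008,-0.0005,0.008],"turn": [0,0,0]},
  ],
)

```text
time: 31.75
position: [0.5411, -0.4192, 0.1214]
tool_rot: [-2.685, -1.629, -0.001]
ft_force: [0.7, -0.3, -4.2]
grip_width: 0.29
grip_force: 39.9
```

Call:
step_arm(
  commands=[
    {"travel": [0,0,0.0005],"turn": [0,0,0]},
    {"travel": [0,0,0.001],"turn": [0,0,0]},
    {"travel": [0,0,0.001],"turn": [0,0,0]},
  ],
)

```text
time: 32.05
position: [0.5413, -0.4194, 0.1209]
tool_rot: [-2.685, -1.629, -0.002]
ft_force: [-0.6, 0.1, -2.3]
grip_width: 0.289
grip_force: 39.9
```

Call:
step_arm(
  commands=[
    {"travel": [0,0,0.0005],"turn": [0,0,0]},
    {"travel": [0,0,0.0005],"turn": [0,0,0]},
    {"travel": [0,0,0.0005],"turn": [0,0,0]},
  ],
)

```text
time: 32.35
position: [0.5413, -0.4194, 0.1208]
tool_rot: [-2.685, -1.629, -0.002]
ft_force: [-1.7, 1.3, 1.4]
grip_width: 0.289
grip_force: 40.0
```

Seated. Open, rise clear, and check.

Call:
step_arm(
  commands=[
    {"travel": [0,0,0],"turn": [0,0,0]},
    {"travel": [0,0,0],"turn": [0,0,0]},
    {"travel": [0,0,0],"turn": [0,0,0]},
    {"travel": [0,0,0],"turn": [0,0,0]},
    {"travel": [0,0,0],"turn": [0,0,0]},
  ],
  gripper=1.0,
)

```text
time: 32.85
position: [0.5412, -0.4193, 0.1202]
tool_rot: [-2.685, -1.629, -0.001]
ft_force: [-0.2, 0.2, 0.2]
grip_width: 0.659
grip_force: 0.0
```

Call:
step_arm(
  commands=[
    {"travel": [0,0,-0.02],"turn": [0,0,0]},
    {"travel": [0,0,-0.05],"turn": [0,0,0]},
    {"travel": [0,0,-0.09],"turn": [0,0,0]},
    {"travel": [0,0,-0.12],"turn": [0,0,0]},
    {"travel": [0,0,-0.14],"turn": [0,0,0]},
  ],
)

```text
time: 33.35
position: [0.5416, -0.4202, 0.2633]
tool_rot: [2.684, 1.628, 0.004]
ft_force: [-0.0, 0.4, 0.6]
grip_width: 0.989
grip_force: 0.0
```

Call:
step_arm(
  commands=[
    {"travel": [-0.03,0,0],"turn": [0,0,0]},
    {"travel": [-0.06,0,0],"turn": [0,0,0]},
    {"travel": [-0.08,0,0],"turn": [0,0,0]},
    {"travel": [-0.08,0,0],"turn": [0,0,0]},
    {"travel": [-0.08,0,0],"turn": [0,0,0]},
  ],
)

```text
time: 33.85
position: [0.5042, -0.4904, 0.26]
tool_rot: [-2.685, -1.628, -0.002]
ft_force: [1.4, 0.1, -0.2]
grip_width: 1.004
grip_force: 0.0
```

```bash
python3 - <<'E'
from h import *
s=ctrl.get_state();print(s['time'],s['position'])
im,hsv,c=snap('w13')
t=ctrl.get_image("top")[:,:,::-1];
cv2.imwrite('pics/fin.png',np.hstack([cv2.resize(im[40:240,160:360],(400,400)),cv2.resize(t[140:260,280:400],(400,400),interpolation=cv2.INTER_CUBIC)]))
E
```

```text
33.85 [ 0.50424336 -0.49035783  0.25998622]
```

View pics/fin.png

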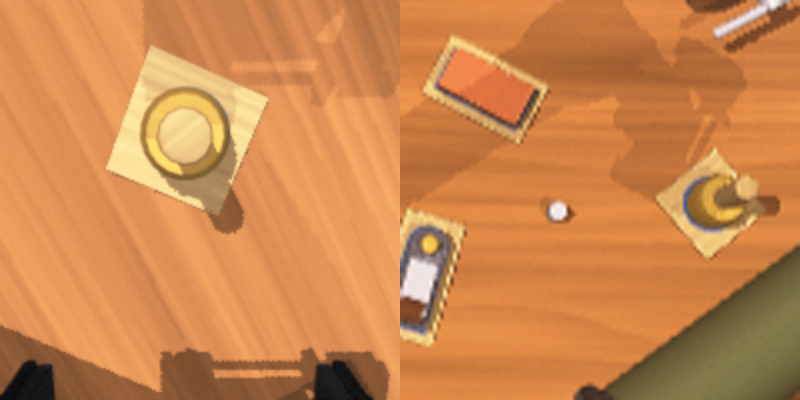

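The mallet stands centred on its disc (left view (185,133)), and the stone and plane lie on their outlines. I'm handing in.

```bash
python3 -c "
from bench import ctrl
print(ctrl.close_job())"
```

```text
the job is handed in; nothing more can be done
None
```

The plane, square, stone and mallet were set on their boards in that order, each lowered until contact, and the job was handed in at about 34 s; the plane, square and stone sit within about 1–2 mm of their outlines (the square is the furthest off) and the mallet looks centred on its disc.

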